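# Set up the spring-and-ball game for the toy cabinet

## Robot

A 7-joint arm with a two-finger parallel gripper is mounted at the origin on the work surface. World frame = base frame: x ahead of the robot, y to its left, z up, the work surface at z = 0. Lengths are in m, angles in degrees, forces in N, time in s.
With the tool pointing down it reaches from about 0.425 to 0.875 m from the base axis. Payload 4.7 kg.
Tool frame: the origin (TCP) lies at the very end of the fingers, on their centre line; the grasp point (between the pads) lies 19 mm behind it; z points along the fingers, y is the line along which they close (so a half turn about z gives the same grasp; the last joint's range is limited). The gripper opens to 87 mm and grips with 3 to 60 N. Pads are 19 mm wide; open, the fingers measure 117 mm over their backs; the gripper's body (75 mm by 190 mm) begins 51 mm behind the grasp point.
Start: joints at [-72.359, 18.392, -4.016, 83.108, 1.295, 78.541, -3.26], TCP at [0.188, 0.622, 0.185] pointing down, gripper open.
Joint ranges: [-163.93, 163.93], [-17.29, 119.83], [-79.2, 71.16], [3.27, 140.29], [-89.18, 269.18], [5.43, 117.66], [-154.24, 154.24]. Speed limits (degrees/s): [147.25, 147.25, 180, 180, 180, 180, 180].

## Interface

Orientations are given as [roll, pitch, yaw] about the fixed x, y, z axes, in that order (R = Rz(yaw) Ry(pitch) Rx(roll)).
In Python, from cell import get_obs, eyes, env gives the robot as it stands.
- The arm moves only by the tool servo_tool, never from a script. Its argument "series" is a list that holds one entry, the list of rows, each a list of 7 numbers: the shift along the tool's x, y, z in units of 300 mm (1.0 is 300 mm), then the turn, a rotation vector about the tool's x, y, z in units of pi rad (1.0 is pi rad), then the opening, from 0 (shut) to 1 (fully open). In form: [[[tx, ty, tz, wx, wy, wz, gripper], ...]]. A call has 1 to 12 rows; each row is the pose to reach, as a shift and turn from the pose commanded when the call began, along the tool's axes at that moment, turning the shorter way round; what a row does not reach only later rows make up. A row lasts 1/12 s, in which the tool goes at most 41.7 mm and 7.16 degrees, less where a joint would pass 70% of its speed; a pose out of reach is approached as far as the arm can. A call with a number of a shift or a turn outside -1 to 1 is refused whole. A call with a gripper value outside its range is refused whole. The fingers move at their own pace and stop on an object; "grip_force" is the grip in N (left out, the last holds). Time passes only in rows, so rows that repeat a pose let the fingers close. It gives the time, the measured TCP pose, the force, the opening and the grip force at its end, in the units of the state.
- get_obs(): the state, without advancing time (a new reading comes with each control period).
- eyes.read_camera(name): name is "side" or "top" or "wrist"; returns a dict with "frame" (384x512x3 uint8, red, green, blue), "depth" (384x512 float32, m along the optical axis (not along the pixel's ray), 0 where there is no reading), "fx", "fy", "cx", "cy" (pixels), "origin" and "rotation" of the camera in the world; the wrist camera has in their place "mount" (4x4, takes a point from camera to tool coordinates, whose origin is the TCP and whose axes are the flange's). Camera axes: x right, y down, z forward; pixel columns grow to the right and rows downward; lengths in m; the calibration is good to about 2 mm. The wrist camera is an equidistant fisheye: a pixel r from the principal point sees the ray r / f radians off the axis. A picture is of the moment at which its call begins: read the wrist's pose just before it.
- env.sign_off(): hands the job in; it is judged then, once.
The state is a dict: "time_s": time; "qpos": joint angles; "joint_velocities": joint speeds; "effort": joint torques, N m; "tool_pos": TCP position; "tool_rot": TCP orientation; "force": force on the tool from outside, world axes, zero at the start; "wrist_torque": the same for the moment, N m; "grip_width": finger opening in m; "grasp_force": force on a finger pad.
Only numpy, scipy, OpenCV 4.12 (cv2) and the standard library are available. Lean on these libraries where they do the work, as an engineer would, in place of code of your own. Each camera call takes 0.05 s, during which the arm holds its last target. There are 200 camera calls.

## Task

Get the toy ball game ready for the display cabinet: thread each coil spring onto a post of the wooden base, one to a post and all the way down, twisting it slightly if it snags; lower every wooden ball gently into the tin pail without dropping it in; and set the picture block lengthwise on the middle of the little sloped stand, picture up, so that it lies flat and rests against the bottom lip. Do not disturb the other toys, the paint jar, the varnish tin or the key.

Things in the scene. Friction and masses are not known exactly. Their poses are not given: they have to be found in the camera images.
- post1 (a point): foot of post 1 on its axis, on top of the fixed wooden game base (200 x 70 mm, 20 mm high, long side along x; z up). Three posts stand in a row along x, 65 mm apart: square steel rods 18 mm wide, sides along x and y, 50 mm tall above this point, the last 6 mm stepped down to 9 mm as a lead-in
- post2 (a point): foot of post 2 on its axis, on top of the fixed wooden game base (200 x 70 mm, 20 mm high, long side along x; z up). Three posts stand in a row along x, 65 mm apart: square steel rods 18 mm wide, sides along x and y, 50 mm tall above this point, the last 6 mm stepped down to 9 mm as a lead-in
- post3 (a point): foot of post 3 on its axis, on top of the fixed wooden game base (200 x 70 mm, 20 mm high, long side along x; z up). Three posts stand in a row along x, 65 mm apart: square steel rods 18 mm wide, sides along x and y, 50 mm tall above this point, the last 6 mm stepped down to 9 mm as a lead-in
- spring1_mid (a point): centre of a stiff (rigid) steel coil spring standing upright, axis z: 36 mm outside, 30 mm inside, 36 mm tall. At the lower end its wire is turned inward along the spring's +x to 10.5 mm from the axis: it passes down a post only while that end faces one of the post's flats (within about 20 degrees); over a corner it snags on the post's top until twisted. All alike; some may be absent
- spring2_mid (a point): centre of a stiff (rigid) steel coil spring standing upright, axis z: 36 mm outside, 30 mm inside, 36 mm tall. At the lower end its wire is turned inward along the spring's +x to 10.5 mm from the axis: it passes down a post only while that end faces one of the post's flats (within about 20 degrees); over a corner it snags on the post's top until twisted. All alike; some may be absent
- spring3_mid (a point): centre of a stiff (rigid) steel coil spring standing upright, axis z: 36 mm outside, 30 mm inside, 36 mm tall. At the lower end its wire is turned inward along the spring's +x to 10.5 mm from the axis: it passes down a post only while that end faces one of the post's flats (within about 20 degrees); over a corner it snags on the post's top until twisted. All alike; some may be absent
- ball1_mid (a point): centre of a plain wooden ball, 45 mm across, with a small flat foot that it stands on, so that its centre is 20 mm above what it stands on. z points away from the foot. All balls are alike; some may be absent
- ball2_mid (a point): centre of a plain wooden ball, 45 mm across, with a small flat foot that it stands on, so that its centre is 20 mm above what it stands on. z points away from the foot. All balls are alike; some may be absent
- ball3_mid (a point): centre of a plain wooden ball, 45 mm across, with a small flat foot that it stands on, so that its centre is 20 mm above what it stands on. z points away from the foot. All balls are alike; some may be absent
- ball4_mid (a point): centre of a plain wooden ball, 45 mm across, with a small flat foot that it stands on, so that its centre is 20 mm above what it stands on. z points away from the foot. All balls are alike; some may be absent
- pail_floor (a point): middle of the inner floor of the fixed round tin pail, 4 mm above the table; z up. Outside diameter 164 mm, wall 4 mm, rim 66 mm above the table (62 mm above this point)
- picture_mid (a point): centre of the picture block: a wooden plate 80 mm long (x), 60 mm wide (y), 16 mm thick (z), lying on the table with its picture up (+z)
- picture_face (a point): centre of the picture block's pictured face (paper with a red disc and a blue bar), 8 mm above its centre
- board: sloped board of the fixed stand. Origin: middle of the line where the sloped face meets the bottom lip; x up the slope, y across, z out of the face, which leans 35 degrees from level and looks towards the robot. Board 85 mm long, 44 mm wide, narrower than the picture block; lip as wide, 6 mm thick, 12 mm above the face. Seated, the block's centre is at about x 40, y 0, z 8 mm here
- dog: loose bystander, to be left alone: grey and white china dog, 110 x 60 mm, 110 mm tall; origin at its underside
- car: loose bystander, to be left alone: red tin car, 110 x 60 mm, 60 mm tall; origin at its underside
- doll: loose bystander, to be left alone: red wooden peg doll, 44 mm across, 87 mm tall; origin at its underside
- paintjar: loose bystander, to be left alone: glass paint jar, 44 mm across, 50 mm tall; origin at its underside
- windkey: loose bystander, to be left alone: brass wind-up key lying flat, 55 x 34 mm, 8 mm high; origin at its underside
- varnish: loose bystander, to be left alone: varnish tin, 40 mm across, 45 mm tall; origin at its underside
Things that resemble listed ones, but are neither listed nor needed, are in the scene too. What is shaped like the part that bears spring3_mid but blue is not meant.

How it is judged (in metres and radians):
At the end, for the whole second after the job is handed in: Springs: each on a post, down on the base (centre within 8 mm of the axis, under 22 mm above the base). Balls: in the pail. Picture block: flat on the board, face up, within 15 mm of its middle line and 0.2 rad of straight, lower edge within 5 mm of the lip. All at rest (((horizontal distance between spring1_mid and post1 below 0.008 m and z of spring1_mid in the frame of post1 below 0.022 m) or (horizontal distance between spring1_mid and post2 below 0.008 m and z of spring1_mid in the frame of post2 below 0.022 m) or (horizontal distance between spring1_mid and post3 below 0.008 m and z of spring1_mid in the frame of post3 below 0.022 m)) and angle between each of spring1_mid, spring2_mid, spring3_mid's own z axis and vertical below 0.15 rad and linear speed of each of spring1, spring2, spring3, picture below 0.03 m/s and ((horizontal distance between spring2_mid and post1 below 0.008 m and z of spring2_mid in the frame of post1 below 0.022 m) or (horizontal distance between spring2_mid and post2 below 0.008 m and z of spring2_mid in the frame of post2 below 0.022 m) or (horizontal distance between spring2_mid and post3 below 0.008 m and z of spring2_mid in the frame of post3 below 0.022 m)) and ((horizontal distance between spring3_mid and post1 below 0.008 m and z of spring3_mid in the frame of post1 below 0.022 m) or (horizontal distance between spring3_mid and post2 below 0.008 m and z of spring3_mid in the frame of post2 below 0.022 m) or (horizontal distance between spring3_mid and post3 below 0.008 m and z of spring3_mid in the frame of post3 below 0.022 m)) and horizontal distance between each of ball1_mid, ball2_mid, ball3_mid, ball4_mid and pail_floor below 0.06 m and z of each of ball1_mid, ball2_mid, ball3_mid, ball4_mid in the frame of pail_floor below 0.06 m and linear speed of each of ball1, ball2, ball3, ball4 below 0.05 m/s and x of picture_mid in the frame of board between 0.036 and 0.045 m and y of picture_mid in the frame of board between -0.015 and 0.015 m and z of picture_mid in the frame of board between 0.004 and 0.012 m and angle between the z axis of picture_mid and the z axis of board, either way round below 0.12 rad and angle between the x axis of picture_mid and the x axis of board, either way round below 0.2 rad and z of picture_face in the frame of board above 0.012 m); the robot touches nothing.
It fails at once if a bystander (dog, car, doll, paint jar, key or varnish tin) is pushed more than 3 cm (distance of any of dog, car, doll, paintjar, windkey, varnish from where it was at the start of the episode above 0.03 m).
It fails at once if a ball falls into the pail (faster than 0.7 m/s inside it) or is pressed on it with over 25 N (((horizontal distance between ball1_mid and pail_floor below 0.06 m and z of ball1_mid in the frame of pail_floor below 0.06 m and linear speed of ball1 above 0.7 m/s) or contact force between ball1 and pail above 25 N) or ((horizontal distance between ball2_mid and pail_floor below 0.06 m and z of ball2_mid in the frame of pail_floor below 0.06 m and linear speed of ball2 above 0.7 m/s) or contact force between ball2 and pail above 25 N) or ((horizontal distance between ball3_mid and pail_floor below 0.06 m and z of ball3_mid in the frame of pail_floor below 0.06 m and linear speed of ball3 above 0.7 m/s) or contact force between ball3 and pail above 25 N) or ((horizontal distance between ball4_mid and pail_floor below 0.06 m and z of ball4_mid in the frame of pail_floor below 0.06 m and linear speed of ball4 above 0.7 m/s) or contact force between ball4 and pail above 25 N)).
Of spring1, spring2, spring3 only 2 to 3 are there at a start; the rules pass over those that are not, and their reading is None.
Of ball1, ball2, ball3, ball4 only 3 to 4 are there at a start; the rules pass over those that are not, and their reading is None.
At some moment in a run one of spring1, spring2, spring3 may be knocked a few centimetres aside while the robot is not near it.
It also fails if it takes over 208 s, if anything falls off the work surface, if the arm or the gripper's body presses on something with over 40 N, if the wrist force passes 120 N, or if a joint passes its speed limit or range.

## Working session

There is one attempt and no reset: what is moved stays moved. The work goes in short steps, Python scripts to look and compute and a tool call to move; the robot and the scene stay as the last step left them, time stands still between calls to the robot, and variables do not carry over. Pictures are saved under pics/ and viewed, at most 14 in all, crops included, and the job is handed in when it is done.

Besides the shell and the picture viewer there is one more tool, called after "Emit:" as a command line: name --argument value ..., lists and objects as JSON in quotes. servo_tool: Moves the arm, as the interface text tells. Shifts and turns lie within -1 to 1; 1 stands for 300 mm of shift or pi rad of turn. Its arguments: {"type":"object","properties":{"series":{"type":"array"},"grip_force":{"type":"number"}},"required":["series"]}

```bash
mkdir -p pics; ls; cat > h.py <<'E'
import numpy as np, cv2
from cell import get_obs, eyes, env
from scipy.spatial.transform import Rotation as R
def snap(n):
    o=get_obs(); c=eyes.read_camera(n); np.savez(''+n+'.npz',**{k:v for k,v in c.items()},tp=o['tool_pos'],tr=o['tool_rot']); return c
def load(n): return np.load(''+n+'.npz',allow_pickle=True)
def rays(c,u,v):
    u=np.asarray(u,float);v=np.asarray(v,float)
    return np.stack([(u-c['cx'])/c['fx'],(v-c['cy'])/c['fy'],np.ones_like(u)],-1)
def pts(c):  # whole cloud world for top/side
    v,u=np.mgrid[0:384,0:512]; p=rays(c,u,v)*c['depth'][...,None]
    return p@np.array(c['rotation']).T+np.array(c['origin'])
def save(n,im,s=1):
    cv2.imwrite('pics/'+n+'.png',cv2.resize(im[...,::-1],None,fx=s,fy=s,interpolation=cv2.INTER_CUBIC))
E
python3 - <<'E'
from h import *
o=get_obs(); print(o)
for n in('top','side'):
    c=snap(n); print(n,c['fx'],c['cx'],c['cy'],c['origin'],np.round(c['rotation'],3).tolist()); save(n+'0',c['frame'],1.56)
E
```

```text
pics
{'time_s': 0.0, 'qpos': array([-72.35918248,  18.44143905,  -4.01502926,  83.17668482,
         1.29550204,  78.53860725,  -3.25871057]), 'joint_velocities': array([ 0.03967358, -0.01929354, -0.09752351, -0.02885705,  0.07766219,
       -0.00026141,  0.06906754]), 'effort': array([ 9.40347900e-05, -4.91272581e+01, -4.03944310e-01, -3.12539828e+01,
       -6.40263199e-02,  4.35084407e-02,  1.66211571e-04]), 'tool_pos': array([0.1881069 , 0.62152806, 0.18341891]), 'tool_rot': array([-1.79888538e+02,  6.34637451e-03,  1.63169891e+02]), 'force': array([ 0.24837278,  0.75584053, -0.16723694]), 'wrist_torque': array([ 0.01488852, -0.02278256,  0.03879365]), 'grasp_force': 0.0, 'grip_width': 0.08742316765831014}
top 374.8255127515002 250.5451934839821 186.31665119111065 [0.48555767 0.00533942 0.90716223] [-173.102, -1.076, -89.274]
side 436.1424410678548 254.68778692781876 191.28904079653356 [0.44655342 0.83790599 0.55005736] [-119.284, 0.425, -171.104]
```

View pics/top0.png

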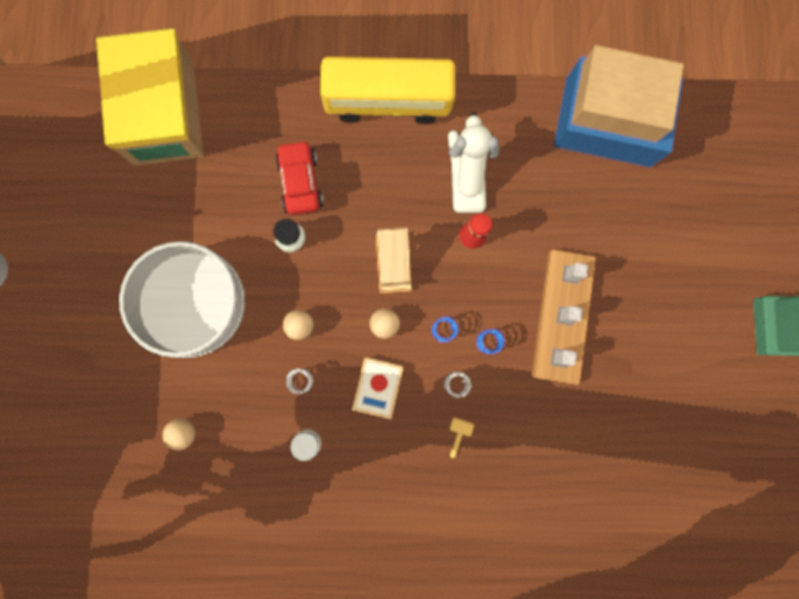

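View pics/side0.png

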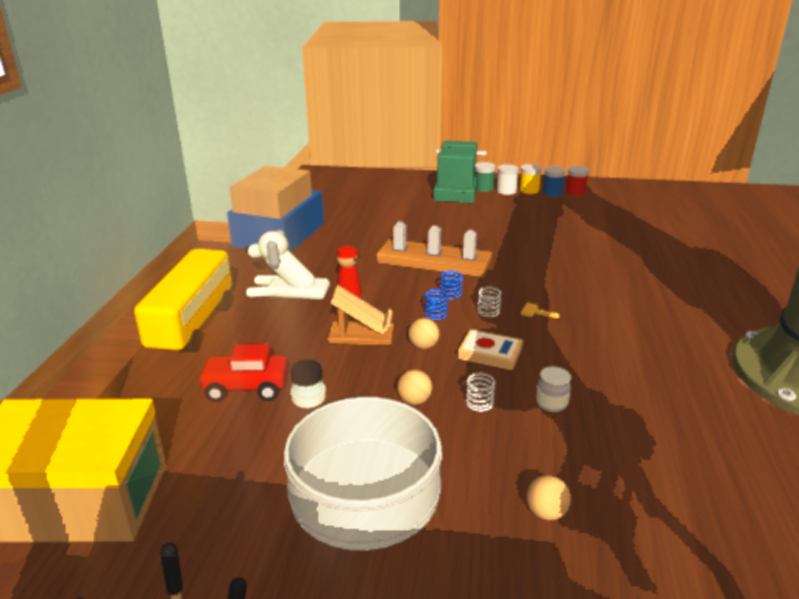

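```bash
sed -i "s/np.array(c\['rotation'\]).T/R.from_euler('xyz',c['rotation'],degrees=True).as_matrix().T/" h.py; python3 - <<'E'
from h import *
from scipy.optimize import least_squares
c=load('top');P=pts(c);s=1.56
def box(u0,v0,u1,v1): return P[int(v0/s):int(v1/s)+1,int(u0/s):int(u1/s)+1].reshape(-1,3)
print('table z',np.median(box(500,460,600,520)[:,2]))
def zs(n,b,lo,hi):
    q=box(*b);q=q[(q[:,2]>lo)&(q[:,2]<hi)];
    r=cv2.minAreaRect((q[:,:2]*1000).astype(np.float32)); print(n,len(q),q.mean(0).round(4),'rect',np.round(r[0],1),np.round(r[1],1),round(r[2],1)); return q
for n,b in dict(ballA=(275,303,322,347),ballB=(362,303,408,347),ballC=(155,412,203,457)).items():
    q=box(*b);q=q[q[:,2]>.018]
    f=least_squares(lambda x:np.linalg.norm(q-x,axis=1)-.0225,q.mean(0)-[0,0,.02],loss='soft_l1',f_scale=.002).x;print(n,len(q),f.round(4))
zs('springA',(280,360,320,402),.025,.05);zs('springB',(438,365,478,405),.025,.05)
zs('blueA',(428,312,470,348),.02,.05);zs('blueB',(472,322,510,360),.02,.05)
zs('pic',(345,350,412,425),.009,.03)
for i,b in enumerate([(550,255,602,295),(545,300,602,335),(540,340,600,375)]): zs('post%d'%i,b,.055,.09)
zs('base',(525,245,602,390),.012,.03)
zs('pail',(110,235,250,365),.058,.08)
q=zs('stand',(365,220,420,300),.02,.12)
zs('dog',(440,110,500,220),.02,.2);zs('doll',(455,210,497,252),.02,.2);zs('jar',(265,215,310,258),.02,.2);zs('varn',(285,425,325,465),.02,.2);zs('key',(445,410,480,465),.004,.2)
zs('car',(270,135,325,220),.01,.2)
crop=c['frame'][130:200,220:290]
save('stand',crop,8)
E
```

```text
table z -0.0008028346574281975
ballA 287 [0.5398 0.1306 0.019 ]
ballB 289 [ 5.438e-01 -1.000e-04  1.920e-02]
ballC 322 [0.3761 0.3008 0.0196]
springA 67 [0.4554 0.1261 0.034 ] rect [455.2 126. ] [32.7 33.8] 46.8
springB 70 [ 0.4529 -0.1106  0.034 ] rect [ 453.1 -109.7] [33.4 33.9] 42.8
blueA 70 [ 0.5347 -0.0911  0.0327] rect [534.7 -90.8] [33.2 32.8] 89.7
blueB 79 [ 0.5177 -0.161   0.0321] rect [ 518.  -160.4] [33.6 33.4] 73.9
pic 872 [0.446  0.0089 0.0157] rect [446.2   8.8] [59.9 79.7] 77.0
post0 76 [ 0.6223 -0.2852  0.0643] rect [ 622.8 -286.9] [19. 18.] 81.7
post1 73 [ 0.5585 -0.2754  0.0644] rect [ 558.4 -277. ] [18.7 17.6] 81.3
post2 73 [ 0.4947 -0.2652  0.0647] rect [ 495.  -266.4] [18.  17.2] 0.3
base 2118 [ 0.5562 -0.2737  0.019 ] rect [ 558.9 -276.8] [ 71.2 199.9] 81.0
pail 594 [0.5711 0.3002 0.0638] rect [572.6 298.1] [163.6 164.3] 27.4
stand 732 [ 0.6382 -0.0126  0.0488] rect [637.4 -12.8] [85.6 44. ] 5.1
dog 1075 [ 0.785  -0.1268  0.0725] rect [ 785.6 -132.1] [193.1  70.2] 14.6
doll 263 [ 0.6818 -0.1349  0.066 ] rect [ 684.6 -136.8] [34.4 33.5] 84.2
jar 281 [0.675  0.1473 0.045 ] rect [681.8 145. ] [38.2 52.1] 53.6
varn 273 [0.3648 0.1116 0.0419] rect [364.3 113. ] [37.7 38.6] 0.2
key 176 [ 0.381  -0.1164  0.0066] rect [ 371.9 -119.1] [35.6 59.9] 89.9
car 1057 [0.7598 0.1339 0.0423] rect [757.6 134.8] [125.1  64.1] 7.3
```

View pics/stand.png

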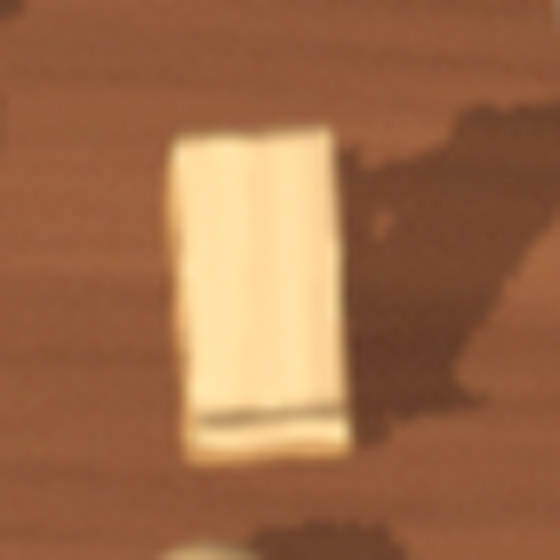

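```bash
cat >> h.py <<'E'
def plan(*W):
    o=get_obs(); p=np.array(o['tool_pos']); r=R.from_euler('xyz',o['tool_rot'],degrees=True)
    print('t',round(o['time_s'],1),'pos',p.round(4),np.round(o['tool_rot'],2),'w',round(o['grip_width'],4),'F',np.round(o['force'],1),round(o['grasp_force'],1))
    for w in W:
        t=R.from_euler('xyz',w[3:],degrees=True); d=r.inv().apply(np.array(w[:3])-p)/.3; v=(r.inv()*t).as_rotvec()/np.pi
        print(w,'->',d.round(4).tolist(),v.round(4).tolist(),'rows>=',round(max(np.linalg.norm(d)*.3/.0417,np.linalg.norm(v)*180/7.16),1)); p=np.array(w[:3]); r=t
E
python3 - <<'E'
from h import *
c=load('top');P=pts(c)
q=P[140:192,235:272].reshape(-1,3);q=q[q[:,2]>.012]
for _ in range(3):
    m=q.mean(0);n=np.linalg.svd(q-m)[2][2];n*=np.sign(n[2]);q=q[abs((q-m)@n)<.004]
print('board m',m,'n',n,len(q),'tilt',np.degrees(np.arccos(n[2])),'az',np.degrees(np.arctan2(-n[1],-n[0])))
d=(rays(c,254.4,181.6)@R.from_euler('xyz',c['rotation'],degrees=True).as_matrix().T);o=c['origin']
print('lipline',o+d*((m-o)@n)/(d@n))
plan((.376,.301,.12,180,0,180),(.376,.301,.006,180,0,180))
E
```

```text
board m [ 0.62481477 -0.01099895  0.12512852] n [ 0.06174684 -0.99758375  0.03184314] 147 tilt 88.17521411777552 az 93.54188389837935
lipline [0.48538912 0.00537393 0.90841847]
t 0.1 pos [0.1881 0.6216 0.1836] [-1.7990e+02  1.0000e-02  1.6317e+02] w 0.087 F [ 0.1  0.2 -0.3] 0.0
(0.376, 0.301, 0.12, 180, 0, 180) -> [-0.9089, -0.8412, 0.2135] [-0.0005, -0.0, -0.0935] rows>= 9.0
(0.376, 0.301, 0.006, 180, 0, 180) -> [0.0, -0.0, 0.38] [0.0, 0.0, 0.0] rows>= 2.7
```

Emit:
servo_tool --series '[[[-0.909,-0.841,0.213,0,0,-0.0935,1],[-0.909,-0.841,0.213,0,0,-0.0935,1],[-0.909,-0.841,0.213,0,0,-0.0935,1],[-0.909,-0.841,0.213,0,0,-0.0935,1],[-0.909,-0.841,0.213,0,0,-0.0935,1],[-0.909,-0.841,0.213,0,0,-0.0935,1],[-0.909,-0.841,0.213,0,0,-0.0935,1],[-0.909,-0.841,0.213,0,0,-0.0935,1],[-0.909,-0.841,0.213,0,0,-0.0935,1],[-0.909,-0.841,0.213,0,0,-0.0935,1],[-0.909,-0.841,0.213,0,0,-0.0935,1],[-0.909,-0.841,0.213,0,0,-0.0935,1]]]' --grip_force 12

```text
time_s: 1.1
tool_pos: [0.3758, 0.302, 0.1206]
tool_rot: [180.0, -0.0, 180.0]
force: [-0.8, 0.0, 0.3]
grip_width: 0.0871
grasp_force: 0.0
```

```bash
python3 - <<'E'
from h import *
plan((.376,.301,.12,180,0,180),(.376,.301,.006,180,0,180))
w=snap('wrist');print(w['fx'],w['cx'],w['cy'],np.round(w['mount'],3).tolist());save('w0',w['frame'],1.5)
E
```

```text
t 1.1 pos [0.3758 0.302  0.1206] [ 1.7997e+02 -3.0000e-02  1.7997e+02] w 0.0871 F [-0.8  0.   0.3] 0.0
(0.376, 0.301, 0.12, 180, 0, 180) -> [-0.0005, -0.0034, 0.0019] [0.0002, -0.0002, -0.0002] rows>= 0.0
(0.376, 0.301, 0.006, 180, 0, 180) -> [0.0, -0.0, 0.38] [0.0, 0.0, 0.0] rows>= 2.7
297.3186396354542 256.4257404893775 191.92432497988517 [[-0.0, -0.957, -0.288, 0.078], [1.0, -0.0, 0.001, 0.0], [-0.001, -0.288, 0.957, -0.201], [0.0, 0.0, 0.0, 1.0]]
```

View pics/w0.png

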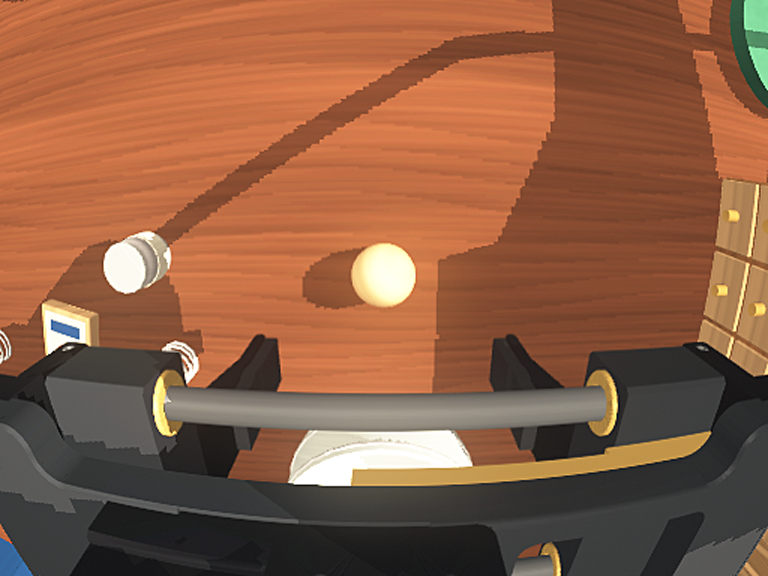

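Emit:
servo_tool --series '[[[0,-0.003,0.13,0,0,0,1],[0,-0.003,0.24,0,0,0,1],[0,-0.003,0.34,0,0,0,1],[0,-0.003,0.381,0,0,0,1],[0,-0.003,0.381,0,0,0,1],[0,-0.003,0.381,0,0,0,0.4],[0,-0.003,0.381,0,0,0,0.3],[0,-0.003,0.381,0,0,0,0.3],[0,-0.003,0.381,0,0,0,0.3],[0,-0.003,0.381,0,0,0,0.3],[0,-0.003,0.381,0,0,0,0.3],[0,-0.003,0.381,0,0,0,0.3]]]'

```text
time_s: 2.15
tool_pos: [0.3765, 0.301, 0.0068]
tool_rot: [180.0, 0.0, 180.0]
force: [-0.0, -0.0, -0.2]
grip_width: 0.0483
grasp_force: 0.0
```

Emit:
servo_tool --series '[[[0,0,0,0,0,0,0.3],[0,0,0,0,0,0,0.3],[0,0,0,0,0,0,0.3],[0,0,-0.05,0,0,0,0.3],[0,0,-0.15,0,0,0,0.3],[0,0,-0.27,0,0,0,0.3],[0,0,-0.37,0,0,0,0.3],[-0.06,0,-0.444,0,0,0,0.3],[-0.18,0,-0.444,0,0,0,0.3],[-0.3,-0.01,-0.444,0,0,0,0.3],[-0.42,-0.01,-0.444,0,0,0,0.3],[-0.495,-0.01,-0.444,0,0,0,0.3]]]'

```text
time_s: 3.15
tool_pos: [0.5283, 0.2966, 0.1397]
tool_rot: [-180.0, 0.1, 179.9]
force: [-0.5, -0.3, 0.4]
grip_width: 0.026
grasp_force: 0.0
```

```bash
python3 - <<'E'
from h import *
plan((.525,.298,.0125,180,0,180),(.525,.298,.14,180,0,180),(.540,.1308,.12,180,0,180),(.540,.1308,.006,180,0,180))
E
```

```text
t 3.1 pos [0.5283 0.2966 0.1397] [-1.7998e+02  1.3000e-01  1.7988e+02] w 0.026 F [-0.5 -0.3  0.4] 0.0
(0.525, 0.298, 0.0125, 180, 0, 180) -> [0.012, 0.0049, 0.4239] [-0.0001, 0.0007, -0.0007] rows>= 3.1
(0.525, 0.298, 0.14, 180, 0, 180) -> [0.0, 0.0, -0.425] [0.0, 0.0, 0.0] rows>= 3.1
(0.54, 0.1308, 0.12, 180, 0, 180) -> [-0.05, -0.5573, 0.0667] [0.0, 0.0, 0.0] rows>= 4.1
(0.54, 0.1308, 0.006, 180, 0, 180) -> [0.0, -0.0, 0.38] [0.0, 0.0, 0.0] rows>= 2.7
```

```bash
python3 - <<'E'
from h import *
c=snap('top');s=snap('side')
im=np.vstack([cv2.resize(c['frame'][120:360,40:360],None,fx=1.5,fy=1.5)[:290],cv2.resize(s['frame'][200:384,160:480],None,fx=1.5,fy=1.5)]);save('look1',im)
E
```

```text
(no output)
```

View pics/look1.png

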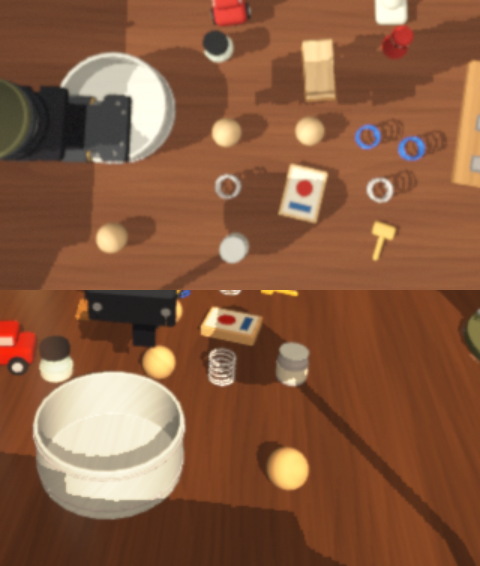

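```bash
python3 - <<'E'
from h import *
c=load('top');P=pts(c);q=P[262:295,98:130].reshape(-1,3);q=q[(q[:,2]>.018)&(q[:,2]<.06)]
from scipy.optimize import least_squares
f=least_squares(lambda x:np.linalg.norm(q-x,axis=1)-.0225,q.mean(0)-[0,0,.02],loss='soft_l1',f_scale=.002).x;print(f)
plan((f[0],f[1],.1,180,0,180),(f[0],f[1],.002,180,0,180))
E
```

```text
[0.37585805 0.3008571  0.0193707 ]
t 3.2 pos [0.5285 0.2958 0.1389] [-1.7990e+02  1.0000e-01  1.7974e+02] w 0.0261 F [0.7 0.6 0.3] 0.0
(np.float64(0.3758580491251666), np.float64(0.3008570995637192), 0.1, 180, 0, 180) -> [0.5089, 0.0147, 0.1287] [-0.0006, 0.0005, -0.0014] rows>= 3.8
(np.float64(0.3758580491251666), np.float64(0.3008570995637192), 0.002, 180, 0, 180) -> [0.0, -0.0, 0.3267] [0.0, 0.0, 0.0] rows>= 2.4
```

Emit:
servo_tool --series '[[[0.12,0.015,0,0,0,0,1],[0.25,0.015,0,0,0,0,1],[0.38,0.015,0.05,0,0,0,1],[0.5,0.015,0.129,0,0,0,1],[0.51,0.015,0.129,0,0,0,1],[0.51,0.015,0.129,0,0,0,1],[0.51,0.015,0.24,0,0,0,1],[0.51,0.015,0.35,0,0,0,1],[0.51,0.015,0.43,0,0,0,1],[0.51,0.015,0.453,0,0,0,1],[0.51,0.015,0.453,0,0,0,1],[0.51,0.015,0.453,0,0,0,1]]]' --grip_force 25

```text
time_s: 4.25
tool_pos: [0.3731, 0.303, 0.0048]
tool_rot: [179.9, 0.1, 180.0]
force: [0.3, 0.3, 0.2]
grip_width: 0.0859
grasp_force: 0.0
```

Emit:
servo_tool --series '[[[0,0,0,0,0,0,0],[0,0,0,0,0,0,0],[0,0,0,0,0,0,0],[0,0,0,0,0,0,0],[0,0,0,0,0,0,0],[0,0,0,0,0,0,0],[0,0,0,0,0,0,0],[0,0,0,0,0,0,0],[0,0,0,0,0,0,0],[0,0,0,0,0,0,0],[0,0,0,0,0,0,0],[0,0,0,0,0,0,0]]]'

```text
time_s: 5.25
tool_pos: [0.3717, 0.3023, 0.0036]
tool_rot: [180.0, 0.0, 180.0]
force: [-0.4, 0.4, -0.2]
grip_width: 0.0151
grasp_force: 0.0
```

```bash
python3 - <<'E'
from h import *
plan()
w=snap('wrist');c=snap('top');s=snap('side')
im=np.hstack([cv2.resize(w['frame'],(440,330)),cv2.resize(s['frame'][240:384,200:392],(440,330))]);save('look2',im,.9)
P=pts(c);q=P[240:320,60:150];m=(q[...,2]>.03)
print(m.sum())
E
```

```text
t 5.2 pos [0.3717 0.3023 0.0036] [180.   0. 180.] w 0.0151 F [-0.4  0.4 -0.2] 0.0
3569
```

View pics/look2.png

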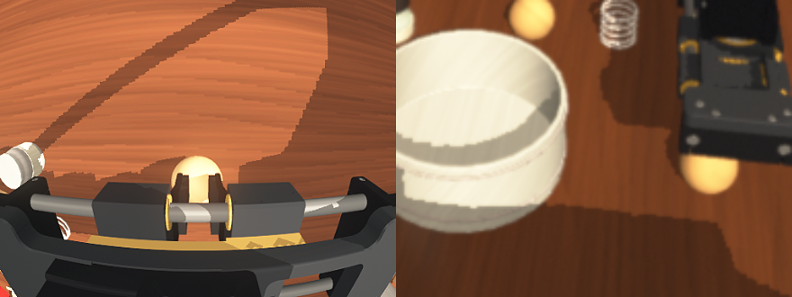

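```bash
cat >> h.py <<'E'
def wcloud(w):  # tool-frame & world cloud from wrist fisheye
    v,u=np.mgrid[0:384,0:512]; a=(u-w['cx'])/w['fx'];b=(v-w['cy'])/w['fy'];r=np.hypot(a,b)+1e-9
    k=np.tan(r)/r; p=np.stack([a*k,b*k,np.ones_like(a)],-1)*w['depth'][...,None]
    M=w['mount']; t=p@M[:3,:3].T+M[:3,3]
    return t, t@R.from_euler('xyz',w['tr'],degrees=True).as_matrix().T+w['tp']
E
python3 - <<'E'
from h import *
w=load('wrist');t,W=wcloud(w)
from scipy.optimize import least_squares
f=w['frame'].astype(int)
for v in range(195,270,6): print(v,t[v,[225,256,285]].round(3).tolist(),f[v,256])
m=np.zeros((384,512),bool);m[200:225,235:275]=1
q=W[m];q=q[(q[:,2]>.015)]
g=least_squares(lambda x:np.linalg.norm(q-x,axis=1)-.0225,q.mean(0)-[0,0,.02],loss='soft_l1',f_scale=.002).x;print('ball',g)
E
```

```text
195 [[0.014, -0.022, 0.002], [0.014, 0.0, 0.002], [0.014, 0.021, 0.003]] [211 124  75]
201 [[0.009, -0.023, 0.004], [0.015, 0.0, -0.013], [0.01, 0.021, 0.003]] [227 153  96]
207 [[0.005, -0.023, 0.003], [0.014, 0.0, -0.023], [0.005, 0.021, 0.004]] [255 250 194]
213 [[0.0, -0.023, 0.003], [0.012, 0.0, -0.028], [0.0, 0.021, 0.003]] [255 254 214]
219 [[0.004, -0.021, -0.018], [0.01, 0.0, -0.033], [-0.005, 0.022, 0.004]] [255 254 224]
225 [[0.003, -0.02, -0.025], [0.007, 0.0, -0.035], [0.001, 0.019, -0.022]] [255 255 233]
231 [[-0.001, -0.02, -0.027], [0.003, 0.0, -0.035], [0.01, 0.016, -0.05]] [254 239 169]
237 [[-0.004, -0.02, -0.029], [-0.0, 0.0, -0.037], [0.009, 0.016, -0.057]] [255 242 177]
243 [[0.009, -0.016, -0.064], [-0.004, 0.0, -0.038], [0.01, 0.015, -0.065]] [255 242 176]
249 [[0.01, -0.015, -0.072], [-0.007, 0.0, -0.039], [0.009, 0.014, -0.07]] [254 240 172]
255 [[0.01, -0.015, -0.077], [-0.012, 0.0, -0.039], [0.009, 0.014, -0.077]] [253 232 160]
261 [[0.01, -0.014, -0.083], [-0.017, 0.0, -0.036], [0.009, 0.013, -0.082]] [255 237 157]
267 [[0.031, -0.009, -0.124], [0.031, 0.0, -0.123], [0.031, 0.009, -0.124]] [180 168 153]
ball [0.37891775 0.30098311 0.02057364]
```

```bash
python3 - <<'E'
from h import *
w=load('wrist');s=load('side')
im=np.hstack([cv2.resize(w['frame'][170:290,190:330],(560,480)),cv2.resize(s['frame'][300:384,330:384],(308,480))]);save('look3',im,.9)
E
```

```text
(no output)
```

View pics/look3.png

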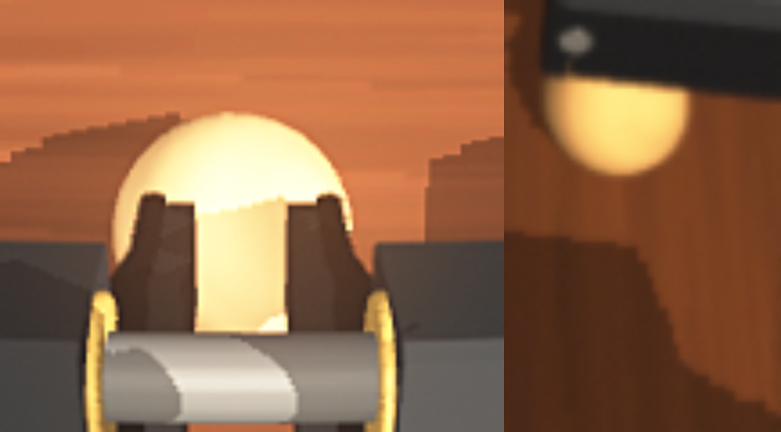

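Emit:
servo_tool --series '[[[0,0,0,0,0,0,1],[0,0,-0.05,0,0,0,1],[0,0,-0.15,0,0,0,1],[0,0,-0.25,0,0,0,1],[0,0,-0.25,0,0,0,1],[0,0,-0.25,0,0,0,1],[0,0,-0.25,0,0,0,1],[0,0,-0.25,0,0,0,1],[0,0,-0.25,0,0,0,1],[0,0,-0.25,0,0,0,1],[0,0,-0.25,0,0,0,1],[0,0,-0.25,0,0,0,1]]]'

```text
time_s: 6.4
tool_pos: [0.3715, 0.3021, 0.0782]
tool_rot: [-180.0, -0.0, 180.0]
force: [0.9, 0.1, 0.6]
grip_width: 0.0764
grasp_force: 0.0
```

```bash
python3 - <<'E'
from h import *
plan()
w=snap('wrist');t,W=wcloud(w);s=snap('side')
for y0 in(-.06,.03):
    m=(abs(t[...,0])<.02)&(t[...,1]>y0)&(t[...,1]<y0+.03)&(t[...,2]<w['tp'][2]-.03)&(t[...,2]>-.12)
    q=t[m]; print(len(q), 'max z',np.sort(q[:,2])[-8:].round(3)); 
    b=q[q[:,2]>-.1]; print(b.mean(0), b.min(0), b.max(0))
P=pts(s);d=P-w['tp']
m=(abs(d[...,0])<.02)&(abs(d[...,1])<.065)&(d[...,2]<.12)&(P[...,2]>.045)
print('side',m.sum(),np.sort(P[m][:,2])[:10].round(3)); q=P[m&(P[...,2]<.13)];print(q.min(0),q.max(0),q.mean(0))
E
```

```text
t 6.4 pos [0.3715 0.3021 0.0782] [-1.7997e+02 -3.0000e-02  1.8000e+02] w 0.0764 F [0.9 0.1 0.6] 0.0Traceback (most recent call last):
  File "<stdin>", line 3, in <module>
  File "h.py", line 25, in wcloud
    return t, t@R.from_euler('xyz',w['tr'],degrees=True).as_matrix().T+w['tp']
                                   ~^^^^^^
KeyError: 'tr'
```

```bash
python3 - <<'E'
from h import *
w=load('wrist');t,W=wcloud(w);s=snap('side')
for y0 in(-.07,.03):
    m=(abs(t[...,0])<.02)&(t[...,1]>y0)&(t[...,1]<y0+.04)&(t[...,2]<w['tp'][2]-.03)&(t[...,2]>-.12)
    q=t[m]; print(len(q), 'max z',np.sort(q[:,2])[-8:].round(3)); 
    b=q[q[:,2]>-.1]; print(b.mean(0), b.min(0), b.max(0))
P=pts(s);d=P-w['tp']
m=(abs(d[...,0])<.02)&(abs(d[...,1])<.065)&(d[...,2]<.12)&(P[...,2]>.045)
print('side',m.sum(),np.sort(P[m][:,2])[:10].round(3)); q=P[m&(P[...,2]<.13)];print(q.min(0),q.max(0),q.mean(0))
E
```

```text
2295 max z [-0.039 -0.039 -0.039 -0.039 -0.038 -0.038 -0.038 -0.038]
[ 0.00264162 -0.04151229 -0.07056443] [-0.01322115 -0.05121766 -0.0999706 ] [ 0.01067389 -0.03728376 -0.03826706]
2018 max z [-0.039 -0.039 -0.039 -0.038 -0.038 -0.038 -0.038 -0.038]
[ 0.00295996  0.04205814 -0.06986568] [-0.01315458  0.03803168 -0.09999733] [ 0.01042506  0.05184709 -0.0376629 ]
side 478 [0.116 0.116 0.117 0.117 0.117 0.117 0.118 0.118 0.118 0.118]
[0.35912424 0.34872391 0.11642434] [0.38112163 0.35482872 0.12998081] [0.37027603 0.35229636 0.12358176]
```

```bash
cat >> h.py <<'E'
OFF=.038  # measured: real finger ends lie 38 mm short of the reported TCP
def tplan(*W): # waypoints given for the real finger end
    plan(*[tuple((np.array(w[:3])+R.from_euler('xyz',w[3:],degrees=True).apply([0,0,OFF])).round(4))+tuple(w[3:]) for w in W])
E
python3 - <<'E'
from h import *
tplan((.376,.301,.004,180,0,180),(.376,.301,.12,180,0,180),(.525,.298,.12,180,0,180))
E
```

```text
t 6.5 pos [0.3717 0.3022 0.0785] [-1.7999e+02 -1.0000e-02 -1.8000e+02] w 0.0826 F [-0.5 -0.2 -0.3] 0.0
(np.float64(0.376), np.float64(0.301), np.float64(-0.034), 180, 0, 180) -> [-0.0145, -0.0041, 0.3749] [-0.0001, -0.0001, 0.0] rows>= 2.7
(np.float64(0.376), np.float64(0.301), np.float64(0.082), 180, 0, 180) -> [0.0, 0.0, -0.3867] [0.0, 0.0, 0.0] rows>= 2.8
(np.float64(0.525), np.float64(0.298), np.float64(0.082), 180, 0, 180) -> [-0.4967, -0.01, -0.0] [0.0, 0.0, 0.0] rows>= 3.6
```

Emit:
servo_tool --series '[[[-0.015,-0.004,0.1,0,0,0,1],[-0.015,-0.004,0.2,0,0,0,1],[-0.015,-0.004,0.28,0,0,0,1],[-0.015,-0.004,0.33,0,0,0,1],[-0.015,-0.004,0.36,0,0,0,1],[-0.015,-0.004,0.374,0,0,0,1],[-0.015,-0.004,0.374,0,0,0,1],[-0.015,-0.004,0.374,0,0,0,1]]]'

```text
time_s: 7.17
tool_pos: [0.3769, 0.3017, -0.0327]
tool_rot: [179.9, 0.1, -180.0]
force: [0.7, 0.2, -0.4]
grip_width: 0.0872
grasp_force: 0.0
```

Emit:
servo_tool --series '[[[0,0,0,0,0,0,0.3],[0,0,0,0,0,0,0.3],[0,0,0,0,0,0,0.3],[0,0,0,0,0,0,0.3],[0,0,0,0,0,0,0.3],[0,0,0,0,0,0,0.3],[0,0,0,0,0,0,0.3],[0,0,0,0,0,0,0.3],[0,0,0,0,0,0,0.3],[0,0,0,0,0,0,0.3]]]'

```text
time_s: 8.0
tool_pos: [0.3762, 0.3011, -0.0335]
tool_rot: [-180.0, -0.0, -180.0]
force: [0.6, -0.1, 0.1]
grip_width: 0.043
grasp_force: 25.0
```

Emit:
servo_tool --series '[[[0,0,-0.08,0,0,0,0.3],[0,0,-0.18,0,0,0,0.3],[0,0,-0.28,0,0,0,0.3],[-0.05,0,-0.36,0,0,0,0.3],[-0.15,0,-0.387,0,0,0,0.3],[-0.25,-0.01,-0.387,0,0,0,0.3],[-0.35,-0.01,-0.387,0,0,0,0.3],[-0.45,-0.01,-0.387,0,0,0,0.3],[-0.496,-0.01,-0.387,0,0,0,0.3],[-0.496,-0.01,-0.387,0,0,0,0.3],[-0.496,-0.01,-0.387,0,0,0,0.3],[-0.496,-0.01,-0.387,0,0,0,0.3]]]'

```text
time_s: 9.0
tool_pos: [0.5236, 0.2983, 0.082]
tool_rot: [-180.0, -0.1, -180.0]
force: [0.1, -0.6, -1.0]
grip_width: 0.0423
grasp_force: 25.0
```

```bash
python3 - <<'E'
from h import *
tplan((.525,.298,.0095,180,0,180),(.525,.298,.12,180,0,180),(.540,.1308,.09,180,0,180),(.540,.1308,.004,180,0,180))
E
```

```text
t 9.0 pos [0.5236 0.2983 0.082 ] [-1.7998e+02 -1.0000e-01 -1.7996e+02] w 0.0423 F [ 0.1 -0.6 -1. ] 25.0
(np.float64(0.525), np.float64(0.298), np.float64(-0.0285), 180, 0, 180) -> [-0.0053, -0.0008, 0.3684] [-0.0001, -0.0005, 0.0002] rows>= 2.7
(np.float64(0.525), np.float64(0.298), np.float64(0.082), 180, 0, 180) -> [0.0, 0.0, -0.3683] [0.0, 0.0, 0.0] rows>= 2.6
(np.float64(0.54), np.float64(0.1308), np.float64(0.052), 180, 0, 180) -> [-0.05, -0.5573, 0.1] [0.0, 0.0, 0.0] rows>= 4.1
(np.float64(0.54), np.float64(0.1308), np.float64(-0.034), 180, 0, 180) -> [0.0, -0.0, 0.2867] [0.0, 0.0, 0.0] rows>= 2.1
```

Emit:
servo_tool --series '[[[-0.005,0,0.1,0,0,0,0.3],[-0.005,0,0.19,0,0,0,0.3],[-0.005,0,0.26,0,0,0,0.3],[-0.005,0,0.31,0,0,0,0.3],[-0.005,0,0.34,0,0,0,0.3],[-0.005,0,0.355,0,0,0,0.3],[-0.005,0,0.365,0,0,0,0.3],[-0.005,0,0.368,0,0,0,0.3],[-0.005,0,0.368,0,0,0,0.3],[-0.005,0,0.368,0,0,0,0.6],[-0.005,0,0.368,0,0,0,0.62],[-0.005,0,0.368,0,0,0,0.62]]]'

```text
time_s: 10.0
tool_pos: [0.527, 0.2984, -0.0271]
tool_rot: [180.0, 0.1, 180.0]
force: [-0.1, -1.2, -0.5]
grip_width: 0.0516
grasp_force: 0.0
```

Emit:
servo_tool --series '[[[0,0,0,0,0,0,0.62],[0,0,-0.08,0,0,0,0.62],[0,0,-0.19,0,0,0,0.62],[0,0,-0.3,0,0,0,0.7],[0,-0.05,-0.368,0,0,0,1],[-0.02,-0.17,-0.368,0,0,0,1],[-0.03,-0.3,-0.368,0,0,0,1],[-0.05,-0.43,-0.32,0,0,0,1],[-0.05,-0.55,-0.268,0,0,0,1],[-0.05,-0.557,-0.268,0,0,0,1],[-0.05,-0.557,-0.268,0,0,0,1],[-0.05,-0.557,-0.268,0,0,0,1]]]'

```text
time_s: 11.0
tool_pos: [0.5417, 0.1316, 0.0529]
tool_rot: [179.9, 0.0, 180.0]
force: [-0.4, -0.3, -0.2]
grip_width: 0.0864
grasp_force: 0.0
```

```bash
python3 - <<'E'
from h import *
c=snap('top');P=pts(c)
q=P[150:235,70:165].reshape(-1,3);q=q[(np.hypot(q[:,0]-.5726,q[:,1]-.298)<.07)&(q[:,2]>.015)&(q[:,2]<.06)];print('in pail',len(q),q.mean(0))
tplan((.540,.1308,.004,180,0,180))
E
```

```text
in pail 0 [nan nan nan]
t 11.1 pos [0.5417 0.1327 0.053 ] [ 1.7993e+02  4.0000e-02 -1.7992e+02] w 0.0867 F [ 0.3  0.2 -0.2] 0.0
(np.float64(0.54), np.float64(0.1308), np.float64(-0.034), 180, 0, 180) -> [0.006, -0.0066, 0.2901] [0.0004, 0.0002, 0.0005] rows>= 2.1<stdin>:3: RuntimeWarning: Mean of empty slice.
  ret = um.true_divide(
```

Emit:
servo_tool --series '[[[0.006,-0.006,0.1,0,0,0,1],[0.006,-0.006,0.18,0,0,0,1],[0.006,-0.006,0.24,0,0,0,1],[0.006,-0.006,0.275,0,0,0,1],[0.006,-0.006,0.29,0,0,0,1],[0.006,-0.006,0.29,0,0,0,1],[0.006,-0.006,0.29,0,0,0,0.3],[0.006,-0.006,0.29,0,0,0,0.3],[0.006,-0.006,0.29,0,0,0,0.3],[0.006,-0.006,0.29,0,0,0,0.3],[0.006,-0.006,0.29,0,0,0,0.3],[0.006,-0.006,0.29,0,0,0,0.3]]]'

```text
time_s: 12.05
tool_pos: [0.54, 0.1293, -0.034]
tool_rot: [180.0, 0.0, 180.0]
force: [0.5, -0.3, -0.3]
grip_width: 0.0548
grasp_force: 0.0
```

Emit:
servo_tool --series '[[[0,0,0,0,0,0,0.3],[0,0,0,0,0,0,0.3],[0,0,0,0,0,0,0.3],[0,0,0,0,0,0,0.3],[0,0,0,0,0,0,0.3]]]'

```text
time_s: 12.47
tool_pos: [0.5398, 0.1293, -0.0343]
tool_rot: [180.0, 0.0, 180.0]
force: [-0.0, 0.1, 1.4]
grip_width: 0.0429
grasp_force: 25.0
```

```bash
python3 - <<'E'
from h import *
s=snap('side');P=pts(s)
m=(np.hypot(P[...,0]-.5726,P[...,1]-.298)<.074)&(P[...,2]>.015)&(P[...,2]<.06)&(s['frame'][...,2]<170)&(s['frame'][...,0]>180)
print(m.sum(),P[m].mean(0))
tplan((.540,.1308,.12,180,0,180),(.621,.298,.12,180,0,180),(.621,.298,.0095,180,0,180))
E
```

```text
347 [0.52626098 0.30754236 0.03941548]
t 12.5 pos [ 0.5398  0.1293 -0.0343] [1.7999e+02 1.0000e-02 1.8000e+02] w 0.0431 F [-1.   0.2  2.2] 25.0
(np.float64(0.54), np.float64(0.1308), np.float64(0.082), 180, 0, 180) -> [-0.0007, 0.0052, -0.3877] [0.0001, 0.0001, -0.0] rows>= 2.8
(np.float64(0.621), np.float64(0.298), np.float64(0.082), 180, 0, 180) -> [-0.27, 0.5573, 0.0] [0.0, 0.0, 0.0] rows>= 4.5
(np.float64(0.621), np.float64(0.298), np.float64(-0.0285), 180, 0, 180) -> [0.0, -0.0, 0.3683] [0.0, 0.0, 0.0] rows>= 2.6
```

Emit:
servo_tool --series '[[[0,0,-0.08,0,0,0,0.3],[0,0,-0.19,0,0,0,0.3],[0,0,-0.3,0,0,0,0.3],[0,0.02,-0.388,0,0,0,0.3],[-0.05,0.12,-0.388,0,0,0,0.3],[-0.1,0.23,-0.388,0,0,0,0.3],[-0.15,0.34,-0.388,0,0,0,0.3],[-0.2,0.45,-0.388,0,0,0,0.3],[-0.25,0.53,-0.388,0,0,0,0.3],[-0.271,0.5625,-0.388,0,0,0,0.3],[-0.271,0.5625,-0.388,0,0,0,0.3],[-0.271,0.5625,-0.388,0,0,0,0.3]]]'

```text
time_s: 13.52
tool_pos: [0.6206, 0.2977, 0.081]
tool_rot: [-179.9, -0.1, -180.0]
force: [0.3, -0.7, -0.0]
grip_width: 0.0429
grasp_force: 25.0
```

Emit:
servo_tool --series '[[[0,0,0.1,0,0,0,0.3],[0,0,0.19,0,0,0,0.3],[0,0,0.26,0,0,0,0.3],[0,0,0.31,0,0,0,0.3],[0,0,0.34,0,0,0,0.3],[0,0,0.355,0,0,0,0.3],[0,0,0.365,0,0,0,0.3],[0,0,0.37,0,0,0,0.3],[0,0,0.37,0,0,0,0.3],[0,0,0.37,0,0,0,0.6],[0,0,0.37,0,0,0,0.62],[0,0,0.37,0,0,0,0.62]]]'

```text
time_s: 14.52
tool_pos: [0.6216, 0.2983, -0.0281]
tool_rot: [180.0, 0.1, -180.0]
force: [-0.0, -0.7, -0.5]
grip_width: 0.0517
grasp_force: 0.0
```

Emit:
servo_tool --series '[[[0,0,0,0,0,0,0.62],[0,0,-0.08,0,0,0,0.62],[0,0,-0.19,0,0,0,0.62],[0,0,-0.3,0,0,0,0.7],[0,0,-0.38,0,0,0,0.8],[0,0,-0.38,0,0,0,0.8]]]'

```text
time_s: 15.02
tool_pos: [0.6251, 0.2997, 0.0924]
tool_rot: [179.7, 0.6, 180.0]
force: [0.6, 0.1, 1.2]
grip_width: 0.0653
grasp_force: 0.0
```

```bash
python3 - <<'E'
from h import *
tplan((.5438,0,.1,180,0,180),(.5438,0,.004,180,0,180))
E
```

```text
t 15.0 pos [0.6251 0.2997 0.0924] [179.68   0.57 179.99] w 0.0653 F [0.6 0.1 1.2] 0.0
(np.float64(0.5438), np.float64(0.0), np.float64(0.062), 180, 0, 180) -> [0.2718, -0.9997, 0.0931] [0.0018, 0.0032, -0.0] rows>= 7.5
(np.float64(0.5438), np.float64(0.0), np.float64(-0.034), 180, 0, 180) -> [0.0, -0.0, 0.32] [0.0, 0.0, 0.0] rows>= 2.3
```

Emit:
servo_tool --series '[[[0.03,-0.12,0,0,0,0,1],[0.07,-0.25,0,0,0,0,1],[0.1,-0.38,0,0,0,0,1],[0.14,-0.51,0,0,0,0,1],[0.17,-0.64,0,0,0,0,1],[0.21,-0.77,0.04,0,0,0,1],[0.25,-0.9,0.08,0,0,0,1],[0.272,-1.0,0.093,0,0,0,1],[0.272,-1.0,0.093,0,0,0,1],[0.272,-1.0,0.093,0,0,0,1],[0.272,-1.0,0.093,0,0,0,1],[0.272,-1.0,0.093,0,0,0,1]]]'

```text
time_s: 16.02
tool_pos: [0.54, -0.0002, 0.0573]
tool_rot: [180.0, 0.0, -179.9]
force: [0.3, -0.1, -0.6]
grip_width: 0.0869
grasp_force: 0.0
```

```bash
python3 - <<'E'
from h import *
w=snap('wrist');w=load('wrist');t,W=wcloud(w)
from scipy.optimize import least_squares
m=(np.hypot(W[...,0]-.5438,W[...,1])<.03)&(W[...,2]>.018)&(W[...,2]<.05);q=W[m]
print(len(q),least_squares(lambda x:np.linalg.norm(q-x,axis=1)-.0225,q.mean(0)-[0,0,.02],loss='soft_l1',f_scale=.002).x)
tplan((.5438,0,.004,180,0,180))
s=snap('side');P=pts(s)
m=(np.hypot(P[...,0]-.5726,P[...,1]-.298)<.074)&(P[...,2]>.02)&(P[...,2]<.06)&(s['frame'][...,2]<170)&(s['frame'][...,0]>180)
print(m.sum(),P[m&(P[...,0]<.57)].mean(0),P[m&(P[...,0]>.58)].mean(0))
E
```

```text
2193 [5.46659544e-01 1.83421309e-04 2.03570969e-02]
t 16.1 pos [ 5.40e-01 -1.00e-04  5.73e-02] [ 1.7997e+02  4.0000e-02 -1.7984e+02] w 0.087 F [ 1.4  0.3 -0. ] 0.0
(np.float64(0.5438), np.float64(0.0), np.float64(-0.034), 180, 0, 180) -> [-0.0125, 0.0002, 0.3042] [0.0002, 0.0002, 0.0009] rows>= 2.2
798 [0.52620922 0.30741107 0.03938359] [0.6171251  0.3088052  0.03646908]
```

Both balls are in the pail. Now the third, at x≈0.545.

Emit:
servo_tool --series '[[[-0.015,0,0.1,0,0,0,1],[-0.015,0,0.18,0,0,0,1],[-0.015,0,0.25,0,0,0,1],[-0.015,0,0.29,0,0,0,1],[-0.015,0,0.304,0,0,0,1],[-0.015,0,0.304,0,0,0,1],[-0.015,0,0.304,0,0,0,0.3],[-0.015,0,0.304,0,0,0,0.3],[-0.015,0,0.304,0,0,0,0.3],[-0.015,0,0.304,0,0,0,0.3],[-0.015,0,0.304,0,0,0,0.3],[-0.015,0,0.304,0,0,0,0.3]]]'

```text
time_s: 17.12
tool_pos: [0.5442, -0.002, -0.0337]
tool_rot: [180.0, 0.0, 180.0]
force: [-0.2, -0.3, 0.4]
grip_width: 0.0546
grasp_force: 0.0
```

Emit:
servo_tool --series '[[[0,0,0,0,0,0,0.3],[0,0,0,0,0,0,0.3],[0,0,0,0,0,0,0.3],[0,0,-0.08,0,0,0,0.3],[0,0,-0.19,0,0,0,0.3],[0,0,-0.3,0,0,0,0.3],[0,0,-0.388,0,0,0,0.3],[0,0,-0.388,0,0,0,0.3]]]'

```text
time_s: 17.78
tool_pos: [0.5482, -0.0021, 0.0882]
tool_rot: [179.9, 0.6, 180.0]
force: [0.1, 0.5, 0.3]
grip_width: 0.043
grasp_force: 25.0
```

```bash
python3 - <<'E'
from h import *
tplan((.5735,.298,.12,180,0,180),(.5735,.298,.0095,180,0,180))
E
```

```text
t 17.8 pos [ 0.5482 -0.0021  0.0882] [179.91   0.58 179.98] w 0.043 F [0.1 0.5 0.3] 25.0
(np.float64(0.5735), np.float64(0.298), np.float64(0.082), 180, 0, 180) -> [-0.0837, 1.0002, 0.0229] [0.0005, 0.0032, -0.0001] rows>= 7.2
(np.float64(0.5735), np.float64(0.298), np.float64(-0.0285), 180, 0, 180) -> [0.0, -0.0, 0.3683] [0.0, 0.0, 0.0] rows>= 2.6
```

Emit:
servo_tool --series '[[[-0.01,0.1,0,0,0,0,0.3],[-0.02,0.22,0,0,0,0,0.3],[-0.03,0.34,0,0,0,0,0.3],[-0.04,0.46,0,0,0,0,0.3],[-0.05,0.58,0,0,0,0,0.3],[-0.06,0.7,0,0,0,0,0.3],[-0.07,0.82,0,0,0,0,0.3],[-0.08,0.92,0,0,0,0,0.3],[-0.097,1.0,0,0,0,0,0.3],[-0.097,1.0,0,0,0,0,0.3],[-0.097,1.0,0,0,0,0,0.3],[-0.097,1.0,0,0,0,0,0.3]]]'

```text
time_s: 18.78
tool_pos: [0.5728, 0.2966, 0.0813]
tool_rot: [-179.9, -0.1, 180.0]
force: [0.8, 0.2, -0.4]
grip_width: 0.0427
grasp_force: 25.0
```

Emit:
servo_tool --series '[[[0,0,0,0,0,0,0.3]]]'

```text
time_s: 18.87
tool_pos: [0.5732, 0.2958, 0.0818]
tool_rot: [-179.9, -0.0, 179.9]
force: [-0.4, -0.6, -0.6]
grip_width: 0.043
grasp_force: 25.0
```

```bash
python3 - <<'E'
from h import *
tplan((.5735,.298,.0095,180,0,180))
E
```

```text
t 18.9 pos [0.5732 0.2958 0.0818] [-1.7992e+02 -3.0000e-02  1.7986e+02] w 0.043 F [-0.4 -0.6 -0.6] 25.0
(np.float64(0.5735), np.float64(0.298), np.float64(-0.0285), 180, 0, 180) -> [-0.0011, 0.008, 0.3677] [-0.0004, -0.0002, -0.0008] rows>= 2.6
```

Emit:
servo_tool --series '[[[0,0.006,0.1,0,0,0,0.3],[0,0.006,0.19,0,0,0,0.3],[0,0.006,0.25,0,0,0,0.3],[0,0.006,0.3,0,0,0,0.3],[0,0.006,0.33,0,0,0,0.3],[0,0.006,0.35,0,0,0,0.3],[0,0.006,0.362,0,0,0,0.3],[0,0.006,0.368,0,0,0,0.3],[0,0.006,0.368,0,0,0,0.3],[0,0.006,0.368,0,0,0,0.6],[0,0.006,0.368,0,0,0,0.62],[0,0.006,0.368,0,0,0,0.62]]]'

```text
time_s: 19.87
tool_pos: [0.5736, 0.3001, -0.0273]
tool_rot: [180.0, 0.1, 180.0]
force: [0.2, 0.9, -0.4]
grip_width: 0.0517
grasp_force: 0.0
```

Emit:
servo_tool --series '[[[0,0,0,0,0,0,0.62],[0,0,-0.08,0,0,0,0.62],[0,0,-0.19,0,0,0,0.62],[0,0,-0.3,0,0,0,0.7],[0,0,-0.42,0,0,0,0.8],[0,0,-0.42,0,0,0,0.8],[0,0,-0.42,0,0,0,0.8],[0,0,-0.42,0,0,0,0.8]]]'

```text
time_s: 20.53
tool_pos: [0.5728, 0.2998, 0.0979]
tool_rot: [180.0, 0.0, -180.0]
force: [0.1, -0.5, -0.7]
grip_width: 0.0688
grasp_force: 0.0
```

```bash
python3 - <<'E'
from h import *
tplan((.4552,.126,.1,180,0,180),(.4552,.126,.08,180,0,180))
E
```

```text
t 20.5 pos [0.5728 0.2998 0.0979] [ 179.98    0.   -179.99] w 0.0688 F [ 0.1 -0.5 -0.7] 0.0
(np.float64(0.4552), np.float64(0.126), np.float64(0.062), 180, 0, 180) -> [0.3921, -0.5792, 0.1194] [0.0001, 0.0, 0.0] rows>= 5.1
(np.float64(0.4552), np.float64(0.126), np.float64(0.042), 180, 0, 180) -> [0.0, -0.0, 0.0667] [0.0, 0.0, 0.0] rows>= 0.5
```

Emit:
servo_tool --series '[[[0.08,-0.11,0,0,0,0,1],[0.15,-0.22,0,0,0,0,1],[0.23,-0.34,0,0,0,0,1],[0.3,-0.45,0.06,0,0,0,1],[0.37,-0.55,0.119,0,0,0,1],[0.392,-0.579,0.119,0,0,0,1],[0.392,-0.579,0.119,0,0,0,1],[0.392,-0.579,0.119,0,0,0,1],[0.392,-0.579,0.119,0,0,0,1],[0.392,-0.579,0.119,0,0,0,1]]]'

```text
time_s: 21.37
tool_pos: [0.4564, 0.1275, 0.0624]
tool_rot: [180.0, 0.1, -179.9]
force: [0.6, 0.4, -0.2]
grip_width: 0.0869
grasp_force: 0.0
```

```bash
python3 - <<'E'
from h import *
snap('wrist');w=load('wrist');t,W=wcloud(w)
m=(np.hypot(W[...,0]-.455,W[...,1]-.126)<.06)&(W[...,2]>.030)&(W[...,2]<.045)
q=W[m];r=cv2.minAreaRect((q[:,:2]*1000).astype(np.float32));print(len(q),r,q.mean(0))
v,u=np.nonzero(m);print(u.min(),u.max(),v.min(),v.max())
c=(u.min()+u.max())//2,(v.min()+v.max())//2
save('spA',w['frame'][c[1]-25:c[1]+50,c[0]-50:c[0]+50],6)
tplan((.4552,.126,.012,180,0,180))
s=snap('side');P=pts(s)
m=(np.hypot(P[...,0]-.5726,P[...,1]-.298)<.074)&(P[...,2]>.02)&(P[...,2]<.06)&(s['frame'][...,2]<170)&(s['frame'][...,0]>180)
print(m.sum(),np.histogram(P[m][:,0],bins=8))
E
```

```text
515 ((457.7731018066406, 126.2713623046875), (34.570926666259766, 34.665218353271484), 78.32362365722656) [0.45899684 0.12652555 0.03536856]
233 276 184 225
t 21.4 pos [0.4563 0.1274 0.0624] [ 1.7999e+02  5.0000e-02 -1.7990e+02] w 0.0871 F [-0.2  0.3 -0.5] 0.0
(np.float64(0.4552), np.float64(0.126), np.float64(-0.026), 180, 0, 180) -> [0.0039, -0.0046, 0.2947] [0.0, 0.0003, 0.0005] rows>= 2.1
1303 (array([138, 186,  86, 236, 186, 103, 238, 130]), array([0.50606093, 0.5228513 , 0.53964167, 0.55643205, 0.57322242,
       0.59001279, 0.60680316, 0.62359353, 0.6403839 ]))
```

View pics/spA.png

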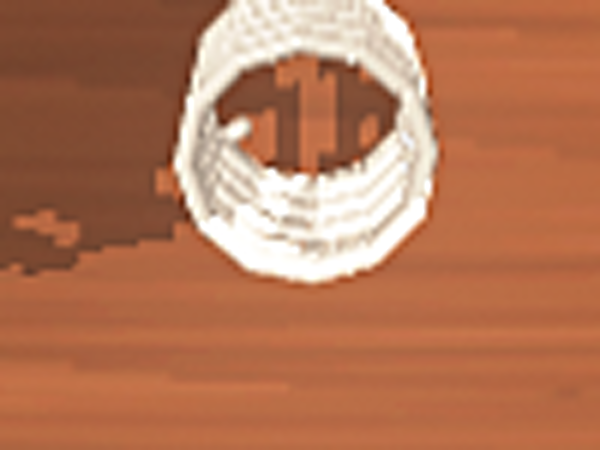

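```bash
cat >> h.py <<'E'
def wray(w,u,v,z):
    a=(u-w['cx'])/w['fx'];b=(v-w['cy'])/w['fy'];r=np.hypot(a,b)+1e-9;k=np.tan(r)/r
    T=R.from_euler('xyz',w['tr'],degrees=True).as_matrix();M=w['mount']
    d=T@M[:3,:3]@np.array([a*k,b*k,1.]);o=T@M[:3,3]+w['tp'];return o+d*(z-o[2])/d[2]
def wproj(w,p):
    T=R.from_euler('xyz',w['tr'],degrees=True).as_matrix();M=w['mount']
    c=M[:3,:3].T@(T.T@(np.array(p)-w['tp'])-M[:3,3]);h=np.hypot(c[0],c[1]);th=np.arctan2(h,c[2])
    return w['cx']+w['fx']*th*c[0]/h,w['cy']+w['fy']*th*c[1]/h
E
python3 - <<'E'
from h import *
w=load('wrist');t,W=wcloud(w);C=np.array([.4578,.1263])
m=(np.hypot(W[...,0]-C[0],W[...,1]-C[1])<.0125)&(W[...,2]>.0008)&(W[...,2]<.02)
v,u=np.nonzero(m)
for a,b in zip(v,u):
  if W[a,b,2]>.0025 or (a in(200,201) and b in (242,243,244,245)): print(a,b,W[a,b].round(4),w['frame'][a,b])
for px in((240,202),(244,200.7),(245.5,199.5)):
    p=wray(w,*px,.002);d=p[:2]-C;print(px,p.round(4),np.hypot(*d).round(4),np.degrees(np.arctan2(d[1],d[0])))
for a in range(0,360,30):
    print(a,np.round(wproj(w,[C[0]+.0105*np.cos(np.radians(a)),C[1]+.0105*np.sin(np.radians(a)),.0015]),1),end=' ')
E
```

```text
199 243 [0.4639 0.1155 0.0027] [238 215 195]
199 245 [0.4638 0.1174 0.0031] [203 175 154]
200 244 [0.4645 0.1165 0.0039] [251 252 236]
200 245 [0.4646 0.1174 0.0034] [196 180 161]
(240, 202) [0.4671 0.1127 0.002 ] 0.0165 -55.76706142036564
(244, 200.7) [0.4658 0.1164 0.002 ] 0.0127 -51.07829566560948
(245.5, 199.5) [0.4646 0.1178 0.002 ] 0.0109 -51.24873132183609
0 [254.7 203.1] 30 [260.3 201.7] 60 [264.5 197.7] 90 [266.1 192.3] 120 [264.6 186.8] 150 [260.4 182.8] 180 [254.7 181.3] 210 [248.9 182.7] 240 [244.7 186.8] 270 [243.3 192.3] 300 [244.9 197.7] 330 [249.  201.7]
```

Emit:
servo_tool --series '[[[0,-0.004,0.1,0,0,0,1],[0,-0.004,0.19,0,0,0,1],[0,-0.004,0.25,0,0,0,1],[0,-0.004,0.29,0,0,0,1],[0,-0.004,0.307,0,0,0,1],[0,-0.004,0.307,0,0,0,1],[0,-0.004,0.307,0,0,0,0.3],[0,-0.004,0.307,0,0,0,0.2],[0,-0.004,0.307,0,0,0,0.2],[0,-0.004,0.307,0,0,0,0.2],[0,-0.004,0.307,0,0,0,0.2],[0,-0.004,0.307,0,0,0,0.2]]]'

```text
time_s: 22.47
tool_pos: [0.4557, 0.125, -0.0295]
tool_rot: [180.0, 0.0, 180.0]
force: [0.3, 0.7, -0.1]
grip_width: 0.055
grasp_force: 0.0
```

Emit:
servo_tool --series '[[[0,0,0,0,0,0,0.2],[0,0,0,0,0,0,0.2],[0,0,0,0,0,0,0.2],[0,0,0,0,0,0,0.2],[0,0,0,0,0,0,0.2],[0,0,-0.08,0,0,0,0.2],[0,0,-0.19,0,0,0,0.2],[0,0,-0.3,0,0,0,0.2],[0,0,-0.4,0,0,0,0.2],[0,0,-0.4,0,0,0,0.2],[0,0,-0.4,0,0,0,0.2]]]'

```text
time_s: 23.38
tool_pos: [0.4569, 0.1255, 0.0918]
tool_rot: [179.9, 0.2, 180.0]
force: [-0.2, -0.0, -0.5]
grip_width: 0.0359
grasp_force: 25.0
```

```bash
python3 - <<'E'
from h import *
tplan((.6228,-.2869,.13,180,0,134),(.6228,-.2869,.1,180,0,134))
E
```

```text
t 23.4 pos [0.4569 0.1255 0.0918] [179.88   0.22 180.  ] w 0.0359 F [-0.2 -0.  -0.5] 25.0
(np.float64(0.6228), np.float64(-0.2869), np.float64(0.092), 180, 0, 134) -> [-0.5531, -1.3745, -0.0013] [0.0011, 0.0009, 0.2556] rows>= 10.7
(np.float64(0.6228), np.float64(-0.2869), np.float64(0.062), 180, 0, 134) -> [-0.0, -0.0, 0.1] [0.0, 0.0, 0.0] rows>= 0.7
```

Emit:
servo_tool --series '[[[-0.03,-0.08,0,0,0,0,0.2],[-0.08,-0.19,0,0,0,0,0.2],[-0.12,-0.3,0,0,0,0,0.2],[-0.17,-0.42,0,0,0,0,0.2],[-0.21,-0.54,0,0,0,0,0.2],[-0.26,-0.65,0,0,0,0,0.2],[-0.277,-0.69,0,0,0,0,0.2]]]'

```text
time_s: 23.97
tool_pos: [0.5383, -0.0887, 0.0886]
tool_rot: [-179.8, -0.1, 179.6]
force: [-0.1, -0.5, -0.1]
grip_width: 0.0357
grasp_force: 25.0
```

Emit:
servo_tool --series '[[[-0.04,-0.1,0,0,0,0.03,0.2],[-0.08,-0.2,0,0,0,0.065,0.2],[-0.12,-0.3,0,0,0,0.1,0.2],[-0.16,-0.4,0,0,0,0.135,0.2],[-0.2,-0.5,0,0,0,0.17,0.2],[-0.24,-0.6,0,0,0,0.205,0.2],[-0.27,-0.67,0,0,0,0.24,0.2],[-0.276,-0.685,0,0,0,0.2556,0.2],[-0.276,-0.685,0,0,0,0.2556,0.2],[-0.276,-0.685,0,0,0,0.2556,0.2],[-0.276,-0.685,0,0,0,0.2556,0.2],[-0.276,-0.685,0,0,0,0.2556,0.2]]]'

```text
time_s: 24.97
tool_pos: [0.6212, -0.2859, 0.0894]
tool_rot: [180.0, -0.1, 134.1]
force: [-0.0, -0.3, 1.1]
grip_width: 0.0357
grasp_force: 25.0
```

```bash
python3 - <<'E'
from h import *
w=snap('wrist');w=load('wrist');t,W=wcloud(w)
p=W[(np.hypot(W[...,0]-.623,W[...,1]+.287)<.03)&(W[...,2]>.060)&(W[...,2]<.08)]
print('post',len(p),p.mean(0) if len(p) else 0)
b=W[(W[...,2]>.015)&(W[...,2]<.026)&(np.hypot(W[...,0]-.56,W[...,1]+.277)<.12)]
print('base',len(b),cv2.minAreaRect((b[:,:2]*1000).astype(np.float32)))
for i,(x,y) in enumerate([(.6228,-.2869),(.5584,-.277),(.495,-.2664)]):
    p=W[(np.hypot(W[...,0]-x,W[...,1]-y)<.03)&(W[...,2]>.066)&(W[...,2]<.078)];print(i,len(p),p.mean(0) if len(p) else 0)
tplan((.6228,-.2869,.1,180,0,134))
c=w['frame'];save('p0',c,1.5)
sp=t[(np.hypot(t[...,0],t[...,1])<.03)&(t[...,2]<-.055)&(t[...,2]>-.08)];print('spring ring tool',len(sp),sp.mean(0),sp.min(0),sp.max(0))
E
```

```text
post 360 [ 0.62312017 -0.28358971  0.06612567]
base 12319 ((567.68310546875, -238.39642333984375), (148.23544311523438, 199.83787536621094), 81.21875)
0 175 [ 0.62389928 -0.28422061  0.06845598]
1 311 [ 0.56209938 -0.27628509  0.06896678]
2 294 [ 0.49836419 -0.26645661  0.06886041]
t 25.0 pos [ 0.6214 -0.2861  0.0898] [ 1.7996e+02 -5.0000e-02  1.3413e+02] w 0.0359 F [ 0.4 -0.4  0. ] 25.0
(np.float64(0.6228), np.float64(-0.2869), np.float64(0.062), 180, 0, 134) -> [-0.0054, 0.0015, 0.0926] [0.0002, -0.0003, 0.0007] rows>= 0.7
spring ring tool 2054 [ 0.00786903  0.00062251 -0.06550295] [-0.01943521 -0.02820681 -0.07999976] [ 0.01603824  0.02815809 -0.05500042]
```

View pics/p0.png

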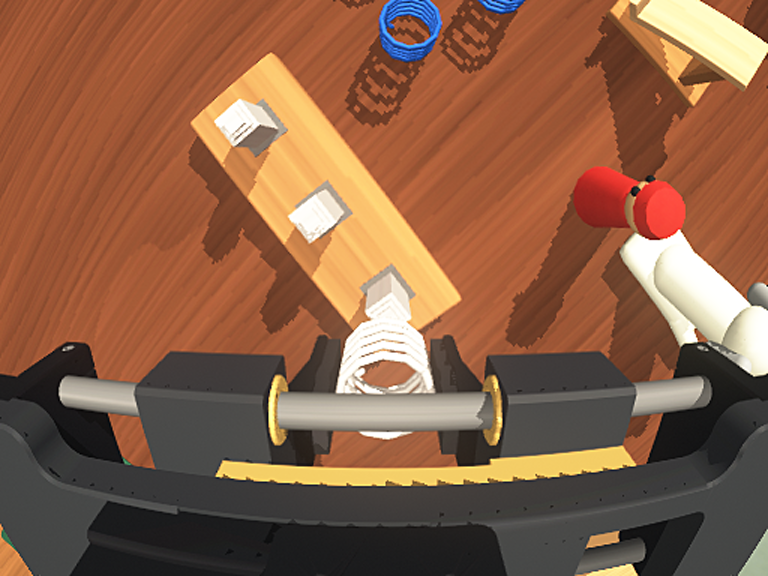

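```bash
python3 - <<'E'
from h import *
from scipy.optimize import least_squares
w=load('wrist');t,W=wcloud(w);f=w['frame']
m=(np.hypot(t[...,0],t[...,1])<.024)&(abs(t[...,2]+.0645)<.004)&(f.min(-1)>130)
q=t[m];g=least_squares(lambda x:np.hypot(q[:,0]-x[0],q[:,1]-x[1])-x[2],[0,0,.0165],loss='soft_l1',f_scale=.001).x
print(len(q),q.min(0),q.max(0),'fit',g)
# posts: top faces only
for x,y in[(.562,-.2763),(.4985,-.2665),(.625,-.285)]:
    n=(np.hypot(W[...,0]-x,W[...,1]-y)<.02)&(W[...,2]>.0685)&(W[...,2]<.075);p=W[n];print(len(p),p.mean(0),cv2.minAreaRect((p[:,:2]*1000).astype(np.float32)))
E
```

```text
610 [-0.01943521 -0.01570686 -0.06755045] [ 0.01597553  0.0183558  -0.06193428] fit [-0.00189082  0.00125043  0.01625283]
167 [ 0.5622166  -0.27651569  0.07028255] ((563.1478881835938, -276.00604248046875), (12.278127670288086, 13.40218734741211), 66.07292175292969)
151 [ 0.49817579 -0.26662513  0.07032979] ((498.1251525878906, -266.7962951660156), (12.690123558044434, 11.879512786865234), 75.15045166015625)
67 [ 0.624466   -0.28465203  0.07018849] ((624.2329711914062, -284.2288513183594), (12.025683403015137, 6.198510646820068), 37.461875915527344)
```

Emit:
servo_tool --series '[[[-0.0055,0.007,0.04,0,0,0,0.2],[-0.0055,0.007,0.07,0,0,0,0.2],[-0.0055,0.007,0.1,0,0,0,0.2],[-0.0055,0.007,0.12,0,0,0,0.2],[-0.0055,0.007,0.135,0,0,0,0.2],[-0.0055,0.007,0.15,0,0,0,0.2],[-0.0055,0.007,0.16,0,0,0,0.2],[-0.0055,0.007,0.17,0,0,0,0.2],[-0.0055,0.007,0.18,0,0,0,0.2],[-0.0055,0.007,0.191,0,0,0,0.2],[-0.0055,0.007,0.191,0,0,0,0.2]]]'

```text
time_s: 25.93
tool_pos: [0.6236, -0.2872, 0.0321]
tool_rot: [-180.0, -0.0, 134.0]
force: [0.6, 0.2, -0.3]
grip_width: 0.0352
grasp_force: 25.0
```

Emit:
servo_tool --series '[[[0,0,0.012,0,0,0,0.2],[0,0,0.025,0,0,0,0.2],[0,0,0.037,0,0,0,0.2],[0,0,0.05,0,0,0,0.2],[0,0,0.05,0,0,0,0.2]]]'

```text
time_s: 26.35
tool_pos: [0.6233, -0.287, 0.0166]
tool_rot: [-180.0, -0.1, 134.0]
force: [0.1, 1.1, -0.7]
grip_width: 0.0355
grasp_force: 25.0
```

Past the top of the square section with no resistance; continue to the base.

Emit:
servo_tool --series '[[[0,0,0.015,0,0,0,0.2],[0,0,0.03,0,0,0,0.2],[0,0,0.045,0,0,0,0.2],[0,0,0.06,0,0,0,0.2],[0,0,0.07,0,0,0,0.2],[0,0,0.08,0,0,0,0.2],[0,0,0.084,0,0,0,0.2],[0,0,0.084,0,0,0,0.2]]]'

```text
time_s: 27.02
tool_pos: [0.6237, -0.2873, -0.0079]
tool_rot: [-180.0, -0.0, 134.0]
force: [-0.4, -0.3, -1.6]
grip_width: 0.0356
grasp_force: 25.0
```

Emit:
servo_tool --series '[[[0,0,0.004,0,0,0,0.2],[0,0,0.004,0,0,0,0.4],[0,0,0.004,0,0,0,0.6],[0,0,0.004,0,0,0,0.6],[0,0,0.004,0,0,0,0.6],[0,0,-0.1,0,0,0,0.6],[0,0,-0.22,0,0,0,0.6],[0,0,-0.34,0,0,0,0.7],[0,0,-0.34,0,0,0,0.8],[0,0,-0.34,0,0,0,1],[0,0,-0.34,0,0,0,1]]]'

```text
time_s: 27.93
tool_pos: [0.6239, -0.2871, 0.0945]
tool_rot: [180.0, -0.0, 134.0]
force: [0.3, 0.5, -0.6]
grip_width: 0.0714
grasp_force: 0.0
```

```bash
python3 - <<'E'
from h import *
snap('wrist');w=load('wrist');t,W=wcloud(w)
q=W[(np.hypot(W[...,0]-.626,W[...,1]+.2865)<.022)&(W[...,2]>.045)];print(len(q),np.histogram(q[:,2],bins=np.arange(.045,.08,.003)))
c=snap('top');P=pts(c)
f=c['frame'].astype(int)
# grey ring pixels z 25..50 in play area
m=(P[...,2]>.025)&(P[...,2]<.045)&(abs(P[...,1]+.11)<.08)&(abs(P[...,0]-.45)<.06)&(f.min(-1)>110)
q=P[m];print(len(q),q.mean(0),cv2.minAreaRect((q[:,:2]*1000).astype(np.float32)))
tplan((.456,-.11,.1,180,0,180))
E
```

```text
1189 (array([ 89,  71,  66, 397,  64,  31, 198, 150, 123,   0,   0]), array([0.045, 0.048, 0.051, 0.054, 0.057, 0.06 , 0.063, 0.066, 0.069,
       0.072, 0.075, 0.078]))
73 [ 0.45465637 -0.11272669  0.03377554] ((477.59002685546875, -129.4022979736328), (33.63526916503906, 97.06033325195312), 52.043113708496094)
t 28.0 pos [ 0.6231 -0.2867  0.0929] [-1.7995e+02 -1.4000e-01  1.3399e+02] w 0.0789 F [ 0.9  0.5 -0.9] 0.0
(np.float64(0.456), np.float64(-0.11), np.float64(0.062), 180, 0, 180) -> [0.8102, 0.0084, 0.1051] [0.0001, -0.0008, -0.2556] rows>= 6.4
```

Emit:
servo_tool --series '[[[0.11,0,0,0,0,-0.03,1],[0.22,0,0,0,0,-0.065,1],[0.34,0,0,0,0,-0.1,1],[0.46,0,0,0,0,-0.135,1],[0.58,0,0,0,0,-0.17,1],[0.7,0.008,0.05,0,0,-0.205,1],[0.8,0.008,0.1,0,0,-0.24,1],[0.81,0.008,0.105,0,0,-0.2556,1],[0.81,0.008,0.105,0,0,-0.2556,1],[0.81,0.008,0.105,0,0,-0.2556,1],[0.81,0.008,0.105,0,0,-0.2556,1]]]'

```text
time_s: 28.95
tool_pos: [0.4578, -0.1118, 0.0633]
tool_rot: [-180.0, 0.1, 179.9]
force: [-0.4, -0.2, 0.7]
grip_width: 0.087
grasp_force: 0.0
```

```bash
python3 - <<'E'
from h import *
from scipy.optimize import least_squares
snap('wrist');w=load('wrist');t,W=wcloud(w)
m=(np.hypot(W[...,0]-.456,W[...,1]+.11)<.05)&(W[...,2]>.032)&(W[...,2]<.042)
q=W[m];r=cv2.minAreaRect((q[:,:2]*1000).astype(np.float32));print(len(q),r)
C=np.array(r[0])/1000;u,v=wproj(w,[C[0],C[1],.018]);u,v=int(u),int(v);print(u,v)
save('spB',w['frame'][v-37:v+38,u-50:u+50],6)
for a in range(0,360,30):
    p=np.array(wproj(w,[C[0]+.0115*np.cos(np.radians(a)),C[1]+.0115*np.sin(np.radians(a)),.0015]));print(a,np.round((p-[u-50,v-37])*6),end=' ')
tplan((C[0],C[1],.008,180,0,180))
E
```

```text
471 ((455.81597900390625, -110.58436584472656), (34.35704803466797, 35.022193908691406), 65.40005493164062)
257 193
0 [303. 266.] 30 [340. 257.] 60 [367. 231.] 90 [378. 195.] 120 [368. 159.] 150 [340. 132.] 180 [302. 122.] 210 [265. 132.] 240 [237. 159.] 270 [228. 195.] 300 [238. 231.] 330 [266. 257.] t 29.0 pos [ 0.4579 -0.112   0.0634] [-1.7995e+02  5.0000e-02  1.7986e+02] w 0.0871 F [-0.3 -0.6 -0.4] 0.0
(np.float64(0.4558), np.float64(-0.1106), np.float64(-0.03), 180, 0, 180) -> [0.0073, 0.0049, 0.3114] [-0.0003, 0.0003, -0.0008] rows>= 2.2
```

View pics/spB.png

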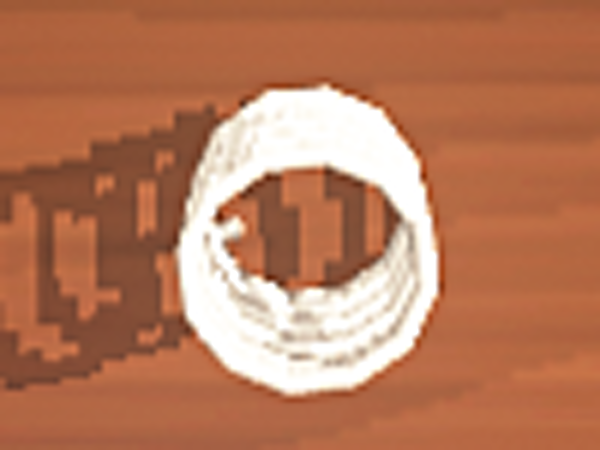

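Emit:
servo_tool --series '[[[0.007,0.005,0.1,0,0,0,1],[0.007,0.005,0.19,0,0,0,1],[0.007,0.005,0.25,0,0,0,1],[0.007,0.005,0.29,0,0,0,1],[0.007,0.005,0.311,0,0,0,1],[0.007,0.005,0.311,0,0,0,1],[0.007,0.005,0.311,0,0,0,0.3],[0.007,0.005,0.311,0,0,0,0.2],[0.007,0.005,0.311,0,0,0,0.2],[0.007,0.005,0.311,0,0,0,0.2],[0.007,0.005,0.311,0,0,0,0.2],[0.007,0.005,0.311,0,0,0,0.2]]]'

```text
time_s: 30.0
tool_pos: [0.4552, -0.1093, -0.0298]
tool_rot: [180.0, 0.1, -180.0]
force: [0.2, -0.2, -0.2]
grip_width: 0.0549
grasp_force: 0.0
```

Emit:
servo_tool --series '[[[0,0,0,0,0,0,0.2],[0,0,0,0,0,0,0.2],[0,0,0,0,0,0,0.2],[0,0,0,0,0,0,0.2],[0,0,0,0,0,0,0.2],[0,0,-0.08,0,0,0,0.2],[0,0,-0.19,0,0,0,0.2],[0,0,-0.3,0,0,0,0.2],[0,0,-0.4,0,0,0,0.2],[0,0,-0.4,0,0,0,0.2],[0,0,-0.4,0,0,0,0.2]]]'

```text
time_s: 30.92
tool_pos: [0.4564, -0.1094, 0.0914]
tool_rot: [180.0, 0.2, -180.0]
force: [-0.6, 0.1, -0.7]
grip_width: 0.0362
grasp_force: 25.0
```

```bash
python3 - <<'E'
from h import *
tplan((.498,-.2667,.128,180,0,141))
E
```

```text
t 30.9 pos [ 0.4564 -0.1094  0.0914] [ 179.96    0.24 -179.99] w 0.0362 F [-0.6  0.1 -0.7] 25.0
(np.float64(0.498), np.float64(-0.2667), np.float64(0.09), 180, 0, 141) -> [-0.1387, -0.5245, 0.0048] [0.0007, 0.0012, 0.2167] rows>= 5.4
```

Emit:
servo_tool --series '[[[-0.02,-0.08,0,0,0,0.03,0.2],[-0.04,-0.17,0,0,0,0.065,0.2],[-0.07,-0.26,0,0,0,0.1,0.2],[-0.09,-0.35,0,0,0,0.135,0.2],[-0.12,-0.44,0,0,0,0.17,0.2],[-0.138,-0.51,0,0,0,0.2,0.2],[-0.138,-0.525,0,0,0,0.217,0.2],[-0.138,-0.525,0,0,0,0.217,0.2],[-0.138,-0.525,0,0,0,0.217,0.2],[-0.138,-0.525,0,0,0,0.217,0.2],[-0.138,-0.525,0,0,0,0.217,0.2]]]'

```text
time_s: 31.83
tool_pos: [0.496, -0.2654, 0.0891]
tool_rot: [180.0, -0.1, 141.1]
force: [-0.7, 0.6, -1.4]
grip_width: 0.036
grasp_force: 25.0
```

```bash
python3 - <<'E'
from h import *
from scipy.optimize import least_squares
snap('wrist');w=load('wrist');t,W=wcloud(w);f=w['frame']
m=(np.hypot(t[...,0],t[...,1])<.024)&(abs(t[...,2]+.0645)<.004)&(f.min(-1)>130)
q=t[m];g=least_squares(lambda x:np.hypot(q[:,0]-x[0],q[:,1]-x[1])-x[2],[0,0,.0165],loss='soft_l1',f_scale=.001).x
print(len(q),'fit',g)
for x,y in[(.562,-.2763),(.498,-.2667),(.6262,-.2864)]:
    p=W[(np.hypot(W[...,0]-x,W[...,1]-y)<.02)&(W[...,2]>.0685)&(W[...,2]<.075)];print(len(p),p.mean(0) if len(p) else 0)
off=R.from_euler('xyz',w['tr'],degrees=True).apply([g[0],g[1],0]);T=np.array([.4981,-.2667,0])-off;print('target',T)
tplan((T[0],T[1],.0705,180,0,141))
E
```

```text
594 fit [-0.00056659  0.00108593  0.01635888]
0 0
70 [ 0.49517425 -0.2652964   0.07021367]
0 0
target [ 4.96976997e-01 -2.67189005e-01  3.02326072e-07]
t 31.9 pos [ 0.4962 -0.2656  0.0894] [ 1.7996e+02 -5.0000e-02  1.4107e+02] w 0.0362 F [-0.2 -0.3 -0.4] 25.0
(np.float64(0.497), np.float64(-0.2672), np.float64(0.0325), 180, 0, 141) -> [-0.0056, -0.0025, 0.1897] [0.0002, -0.0003, 0.0004] rows>= 1.4
```

Emit:
servo_tool --series '[[[-0.005,-0.002,0.04,0,0,0,0.2],[-0.005,-0.002,0.07,0,0,0,0.2],[-0.005,-0.002,0.1,0,0,0,0.2],[-0.005,-0.002,0.12,0,0,0,0.2],[-0.005,-0.002,0.135,0,0,0,0.2],[-0.005,-0.002,0.15,0,0,0,0.2],[-0.005,-0.002,0.16,0,0,0,0.2],[-0.005,-0.002,0.17,0,0,0,0.2],[-0.005,-0.002,0.18,0,0,0,0.2],[-0.005,-0.002,0.19,0,0,0,0.2],[-0.005,-0.002,0.19,0,0,0,0.2]]]'

```text
time_s: 32.8
tool_pos: [0.4968, -0.2681, 0.0322]
tool_rot: [-180.0, -0.0, 140.9]
force: [-0.0, -0.0, -1.0]
grip_width: 0.0361
grasp_force: 25.0
```

Emit:
servo_tool --series '[[[0,0,0.012,0,0,0,0.2],[0,0,0.025,0,0,0,0.2],[0,0,0.037,0,0,0,0.2],[0,0,0.05,0,0,0,0.2],[0,0,0.05,0,0,0,0.2]]]'

```text
time_s: 33.22
tool_pos: [0.4964, -0.2679, 0.0168]
tool_rot: [-180.0, -0.1, 140.9]
force: [0.2, 0.2, -0.7]
grip_width: 0.0362
grasp_force: 25.0
```

Going down freely again; finish, release, rise and check.

Emit:
servo_tool --series '[[[0,0,0.015,0,0,0,0.2],[0,0,0.03,0,0,0,0.2],[0,0,0.045,0,0,0,0.2],[0,0,0.06,0,0,0,0.2],[0,0,0.07,0,0,0,0.2],[0,0,0.08,0,0,0,0.2],[0,0,0.088,0,0,0,0.2],[0,0,0.088,0,0,0,0.2]]]'

```text
time_s: 33.88
tool_pos: [0.4967, -0.2681, -0.0092]
tool_rot: [-180.0, -0.0, 140.9]
force: [-0.3, -0.0, -1.0]
grip_width: 0.0358
grasp_force: 25.0
```

Emit:
servo_tool --series '[[[0,0,0,0,0,0,0.4],[0,0,0,0,0,0,0.6],[0,0,0,0,0,0,0.6],[0,0,0,0,0,0,0.6],[0,0,-0.1,0,0,0,0.6],[0,0,-0.22,0,0,0,0.6],[0,0,-0.34,0,0,0,0.7],[0,0,-0.34,0,0,0,0.8],[0,0,-0.34,0,0,0,1],[0,0,-0.34,0,0,0,1]]]'

```text
time_s: 34.72
tool_pos: [0.4969, -0.2679, 0.0931]
tool_rot: [180.0, -0.0, 140.9]
force: [-0.1, -0.5, -0.7]
grip_width: 0.0714
grasp_force: 0.0
```

```bash
python3 - <<'E'
from h import *
snap('wrist');w=load('wrist');t,W=wcloud(w)
for x,y in((.498,-.2667),(.6262,-.2864)):
    q=W[(np.hypot(W[...,0]-x,W[...,1]-y)<.022)&(W[...,2]>.045)];print(len(q),np.histogram(q[:,2],bins=np.arange(.045,.08,.003))[0])
tplan((.449,.009,.1,180,0,167))
E
```

```text
1210 [ 79  84  69 409  61  28 201 149 126   1   0]
554 [ 41  71  45 153  47  38  92  58   9   0   0]
t 34.8 pos [ 0.4963 -0.2677  0.0923] [-1.7999e+02 -1.0000e-01  1.4095e+02] w 0.0751 F [-0.3 -0.4 -0.9] 0.0
(np.float64(0.449), np.float64(0.009), np.float64(0.062), 180, 0, 167) -> [0.7033, 0.6169, 0.1022] [0.0001, -0.0005, -0.1447] rows>= 6.8
```

Emit:
servo_tool --series '[[[0.08,0.07,0,0,0,0,1],[0.17,0.15,0,0,0,-0.02,1],[0.26,0.23,0,0,0,-0.05,1],[0.35,0.31,0,0,0,-0.08,1],[0.45,0.39,0,0,0,-0.11,1],[0.54,0.47,0,0,0,-0.13,1],[0.63,0.55,0.06,0,0,-0.145,1],[0.703,0.617,0.102,0,0,-0.145,1],[0.703,0.617,0.102,0,0,-0.145,1],[0.703,0.617,0.102,0,0,-0.145,1],[0.703,0.617,0.102,0,0,-0.145,1],[0.703,0.617,0.102,0,0,-0.145,1]]]'

```text
time_s: 35.77
tool_pos: [0.45, 0.0068, 0.0626]
tool_rot: [-180.0, -0.0, 166.9]
force: [0.3, -0.1, -0.3]
grip_width: 0.0871
grasp_force: 0.0
```

```bash
python3 - <<'E'
from h import *
snap('wrist');w=load('wrist');t,W=wcloud(w)
q=W[(np.hypot(W[...,0]-.449,W[...,1]-.009)<.06)&(W[...,2]>.012)&(W[...,2]<.021)];r=cv2.minAreaRect((q[:,:2]*1000).astype(np.float32));print(len(q),r)
tplan((r[0][0]/1000,r[0][1]/1000,.003,180,0,167))
c=load('top');P=pts(c)
q=P[(abs(P[...,0]-.64)<.05)&(abs(P[...,1]+.012)<.035)&(P[...,2]>.012)&(P[...,2]<.12)]
rng=np.random.default_rng(0);best=None
for _ in range(300):
    a=q[rng.choice(len(q),3,False)];n=np.cross(a[1]-a[0],a[2]-a[0]);n/=np.linalg.norm(n)+1e-12;k=abs((q-a[0])@n)<.0015
    if best is None or k.sum()>best.sum(): best=k
b=q[best];m=b.mean(0);n=np.linalg.svd(b-m)[2][2];n*=np.sign(n[2])
print(len(q),len(b),'m',m,'n',n,'tilt',np.degrees(np.arccos(n[2])),'az',np.degrees(np.arctan2(-n[1],-n[0])))
az=np.radians(5.1);ax=np.array([np.cos(az)*np.cos(np.radians(35)),np.sin(az)*np.cos(np.radians(35)),np.sin(np.radians(35))])
s=(b-m)@ax;y=(b-m)@np.array([-np.sin(az),np.cos(az),0]);print('x range',s.min(),s.max(),'y',y.min(),y.max(), cv2.minAreaRect((b[:,:2]*1000).astype(np.float32)))
E
```

```text
5946 ((449.0343933105469, 9.190876007080078), (60.458282470703125, 79.81214141845703), 77.27226257324219)
t 35.8 pos [0.4502 0.0068 0.0628] [-1.7998e+02  1.0000e-02  1.6689e+02] w 0.087 F [-0.3  0.6 -0.2] 0.0
(np.float64(0.449), np.float64(0.0092), np.float64(-0.035), 180, 0, 167) -> [0.0057, 0.0069, 0.326] [-0.0001, 0.0001, -0.0006] rows>= 2.3
739 468 m [ 0.6414997  -0.01256326  0.05019954] n [-0.56999736 -0.04731204  0.82028323] tilt 34.88684347591254 az 4.744899825054734
x range -0.04400441231858579 0.04212847430435569 y -0.021632890976797815 0.022106680536964088 ((640.9118041992188, -12.531686782836914), (71.10357666015625, 43.62210464477539), 5.674004077911377)
```

Emit:
servo_tool --series '[[[0.005,0.006,0.1,0,0,0,1],[0.005,0.006,0.2,0,0,0,1],[0.005,0.006,0.27,0,0,0,1],[0.005,0.006,0.31,0,0,0,1],[0.005,0.006,0.326,0,0,0,1],[0.005,0.006,0.326,0,0,0,1],[0.005,0.006,0.326,0,0,0,0.5],[0.005,0.006,0.326,0,0,0,0.5],[0.005,0.006,0.326,0,0,0,0.5],[0.005,0.006,0.326,0,0,0,0.5],[0.005,0.006,0.326,0,0,0,0.5],[0.005,0.006,0.326,0,0,0,0.5]]]'

```text
time_s: 36.82
tool_pos: [0.4493, 0.0104, -0.0345]
tool_rot: [180.0, 0.1, 167.0]
force: [0.1, -0.5, 3.2]
grip_width: 0.0598
grasp_force: 25.0
```

Emit:
servo_tool --series '[[[0,0,0,0,0,0,0.5],[0,0,0,0,0,0,0.5],[0,0,0,0,0,0,0.5],[0,0,-0.1,0,0,0,0.5],[0,0,-0.2,0,0,0,0.5],[0,0,-0.32,0,0,0,0.5],[0,0,-0.44,0,0,0,0.5],[0,0,-0.5,0,0,0,0.5],[0,0,-0.5,0,0,0,0.5],[0,0,-0.5,0,0,0,0.5],[0,0,-0.5,0,0,0,0.5]]]'

```text
time_s: 37.73
tool_pos: [0.4477, 0.0104, 0.1136]
tool_rot: [-180.0, -0.1, 167.0]
force: [-0.3, -0.4, -1.9]
grip_width: 0.0597
grasp_force: 25.0
```

```bash
cat >> h.py <<'E'
az,sl=np.radians(4.9),np.radians(35)
bx=np.array([np.cos(az)*np.cos(sl),np.sin(az)*np.cos(sl),np.sin(sl)]);by=np.array([-np.sin(az),np.cos(az),0]);bn=np.cross(bx,by)
BO=np.array([.6437,-.0121,.0506])-.0425*bx
BR=tuple(R.from_matrix(np.stack([-bx,by,-bn],1)).as_euler('xyz',degrees=True))
def bpose(x,z,y=0): # block centre in board frame -> finger-end waypoint (tip 5 mm beyond block centre)
    return tuple(BO+x*bx+y*by+(z-.005)*bn)+BR
E
python3 - <<'E'
from h import *
print(np.round(get_obs()['qpos'],1),BO,BR)
tplan(bpose(.044,.06),bpose(.044,.014),bpose(.0405,.010))
w=snap('wrist');w=load('wrist');t,W=wcloud(w)
q=t[(np.hypot(t[...,0],t[...,1])<.06)&(abs(t[...,2]+.051)<.006)];print('block in tool',len(q),cv2.minAreaRect((q[:,:2]*1000).astype(np.float32)),q.mean(0))
E
```

```text
[-34.7  -4.9  28.9 116.6   2.5  67.8  70.2] [ 0.60901327 -0.0150737   0.026223  ] (np.float64(-180.0), np.float64(35.000000000000014), np.float64(-175.1))
t 37.7 pos [0.4477 0.0104 0.1136] [-1.7996e+02 -1.2000e-01  1.6704e+02] w 0.0597 F [-0.3 -0.4 -1.9] 25.0
(np.float64(0.6352), np.float64(-0.0128), np.float64(0.0654), np.float64(-180.0), np.float64(35.000000000000014), np.float64(-175.1)) -> [-0.6269, 0.0648, 0.1592] [-0.0304, -0.1935, -0.0961] rows>= 5.5
(np.float64(0.6615), np.float64(-0.0106), np.float64(0.0277), np.float64(-180.0), np.float64(35.000000000000014), np.float64(-175.1)) -> [0.0, -0.0002, 0.1534] [0.0, 0.0, 0.0] rows>= 1.1
(np.float64(0.6609), np.float64(-0.0106), np.float64(0.0224), np.float64(-180.0), np.float64(35.000000000000014), np.float64(-175.1)) -> [0.0118, 0.0002, 0.0133] [0.0, 0.0, 0.0] rows>= 0.1
block in tool 10898 ((-0.1326751708984375, 0.6085586547851562), (77.5626220703125, 80.90241241455078), 89.80181884765625) [ 0.01049158  0.00062125 -0.05132584]
```

Emit:
servo_tool --series '[[[-0.07,0,0,0,0,0,0.5],[-0.15,0.01,0,-0.005,-0.03,-0.015,0.5],[-0.24,0.02,0,-0.01,-0.06,-0.03,0.5],[-0.33,0.03,0.03,-0.015,-0.09,-0.045,0.5],[-0.42,0.04,0.07,-0.02,-0.12,-0.06,0.5],[-0.51,0.05,0.11,-0.025,-0.15,-0.075,0.5],[-0.59,0.06,0.14,-0.03,-0.18,-0.09,0.5],[-0.627,0.065,0.159,-0.0304,-0.1935,-0.0961,0.5],[-0.627,0.065,0.159,-0.0304,-0.1935,-0.0961,0.5],[-0.627,0.065,0.159,-0.0304,-0.1935,-0.0961,0.5],[-0.627,0.065,0.159,-0.0304,-0.1935,-0.0961,0.5],[-0.627,0.065,0.159,-0.0304,-0.1935,-0.0961,0.5]]]'

```text
time_s: 38.78
tool_pos: [0.6371, -0.0122, 0.0682]
tool_rot: [180.0, 35.1, -175.1]
force: [-0.3, 0.8, -0.9]
grip_width: 0.0597
grasp_force: 25.0
```

```bash
python3 - <<'E'
from h import *
print(np.round(get_obs()['qpos'],1))
w=snap('wrist');w=load('wrist');t,W=wcloud(w)
d=(W-BO);X=d@bx;Y=d@by;Z=d@bn
m=(abs(Z)<.008)&(X>0)&(X<.09)&(abs(Y)<.03);print('board seen',m.sum(),X[m].min() if m.any() else 0,np.median(Z[m]) if m.any() else 0)
m=(abs(X)<.02)&(abs(Y)<.04)&(abs(Z)<.03);print('lip pts',m.sum()); 
if m.any(): print(X[m].min(),X[m].max(),Y[m].min(),Y[m].max(),Z[m].max())
tplan(bpose(.044,.014),bpose(.0405,.010))
save('brd',w['frame'],1.5)
E
```

```text
[-35.5  -1.4  36.4 129.1  -9.3  17.2 104.2]
board seen 1358 0.002334397095213904 0.00026716263169846897
lip pts 4001
-0.019999242855568786 0.019950083235639262 -0.039951429658834796 0.03990007783444323 0.014281809254985884
t 38.8 pos [ 0.6373 -0.0122  0.0684] [ 179.98   35.18 -175.08] w 0.0598 F [ 0.1  0.3 -1.3] 25.0
(np.float64(0.6615), np.float64(-0.0106), np.float64(0.0277), np.float64(-180.0), np.float64(35.000000000000014), np.float64(-175.1)) -> [0.012, -0.0017, 0.1575] [0.0002, 0.001, 0.0001] rows>= 1.1
(np.float64(0.6609), np.float64(-0.0106), np.float64(0.0224), np.float64(-180.0), np.float64(35.000000000000014), np.float64(-175.1)) -> [0.0118, 0.0002, 0.0133] [0.0, 0.0, 0.0] rows>= 0.1
```

View pics/brd.png

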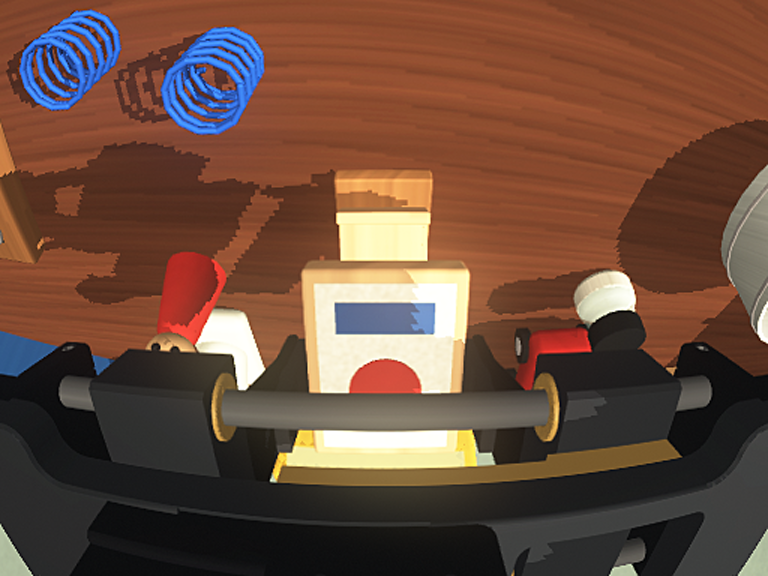

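```bash
python3 - <<'E'
from h import *
w=load('wrist');t,W=wcloud(w);d=(W-BO);X=d@bx;Y=d@by;Z=d@bn
m=(abs(X)<.02)&(abs(Y)<.018)&(Z>.008)&(Z<.016);print('lip top X',np.percentile(X[m],[2,50,98]),'Z',np.median(Z[m]),m.sum())
m=(abs(X)<.02)&(abs(Y)<.04)&(Z>.009)&(Z<.016);print('lip Y',Y[m].min(),Y[m].max())
m=(Z>.05)&(Z<.1)&(abs(Y)<.03)&(X>-.02)&(X<.1)&(abs(t[...,2]+.0505)<.004);print('block X',np.percentile(X[m],[1,99]))
p=W[m]; print('block lower edge X',np.percentile(X[m],.3), 'Y',Y[m].min(),Y[m].max())
E
```

```text
lip top X [-0.00580493 -0.00280275  0.00019135] Z 0.012109577042406963 485
lip Y -0.02218422358597296 0.021314343538671197
block X [0.00740747 0.0858987 ]
block lower edge X 0.007091452549109008 Y -0.029996919896916604 0.029955003387162643
```

Emit:
servo_tool --series '[[[0.01,-0.001,0.04,0,0,0,0.5],[0.01,-0.001,0.08,0,0,0,0.5],[0.01,-0.001,0.11,0,0,0,0.5],[0.01,-0.001,0.135,0,0,0,0.5],[0.01,-0.001,0.15,0,0,0,0.5],[0.01,-0.001,0.16,0,0,0,0.5],[0.012,-0.001,0.167,0,0,0,0.5],[0.014,-0.001,0.172,0,0,0,0.5],[0.016,-0.001,0.174,0,0,0,0.5],[0.019,-0.001,0.175,0,0,0,0.5],[0.019,-0.001,0.175,0,0,0,0.5]]]'

```text
time_s: 39.75
tool_pos: [0.6632, -0.0106, 0.023]
tool_rot: [179.9, 35.3, -175.1]
force: [-3.1, 0.4, 5.1]
grip_width: 0.0601
grasp_force: 25.0
```

```bash
python3 - <<'E'
from h import *
tplan(bpose(.0405,.0085))
E
```

```text
t 39.8 pos [ 0.6632 -0.0106  0.023 ] [ 179.94   35.3  -175.12] w 0.0601 F [-3.1  0.4  5.1] 25.0
(np.float64(0.6618), np.float64(-0.0105), np.float64(0.0212), np.float64(-180.0), np.float64(35.000000000000014), np.float64(-175.1)) -> [0.0072, 0.0006, 0.0021] [0.0002, 0.0017, -0.0001] rows>= 0.1
```

Emit:
servo_tool --series '[[[0.003,0,-0.001,0,0,0,0.5],[0.006,0,-0.001,0,0,0,0.5],[0.007,0,-0.001,0,0,0,0.5],[0.007,0,-0.001,0,0,0,0.75],[0.007,0,-0.001,0,0,0,0.9],[0.007,0,-0.001,0,0,0,1],[0.007,0,-0.001,0,0,0,1],[0.007,0,-0.001,0,0,0,1]]]'

```text
time_s: 40.42
tool_pos: [0.6597, -0.0111, 0.0196]
tool_rot: [-180.0, 35.1, -175.1]
force: [0.2, 1.1, 0.7]
grip_width: 0.0826
grasp_force: 0.0
```

Emit:
servo_tool --series '[[[0,0,-0.05,0,0,0,1],[0,0,-0.12,0,0,0,1],[0,0,-0.2,0,0,0,1],[0,0,-0.3,0,0,0,1],[0,0,-0.4,0,0,0,1],[0,0,-0.4,0,0,0,1],[0,0,-0.4,0,0,0,1],[0,0,-0.4,0,0,0,1]]]'

```text
time_s: 41.08
tool_pos: [0.5911, -0.0168, 0.1184]
tool_rot: [179.9, 35.2, -175.2]
force: [0.7, -0.6, -0.6]
grip_width: 0.0871
grasp_force: 0.0
```

```bash
python3 - <<'E'
from h import *
plan()
snap('wrist');w=load('wrist');t,W=wcloud(w);d=(W-BO);X=d@bx;Y=d@by;Z=d@bn
m=(X>-.01)&(X<.1)&(abs(Y)<.05)&(Z>.0135)&(Z<.0185);q=np.stack([X[m],Y[m]],1)*1000
print(m.sum(),cv2.minAreaRect(q.astype(np.float32)),'Z',np.percentile(Z[m],[5,50,95]))
save('fin_w',w['frame'][60:330,100:420],1.6)
E
```

```text
t 41.1 pos [ 0.5911 -0.0168  0.1184] [ 179.9    35.16 -175.17] w 0.0871 F [ 0.7 -0.6 -0.6] 0.0
4999 ((37.72146987915039, -0.12137413024902344), (60.4732666015625, 84.27979278564453), 89.8054428100586) Z [0.0152192  0.01660417 0.01781591]
```

View pics/fin_w.png

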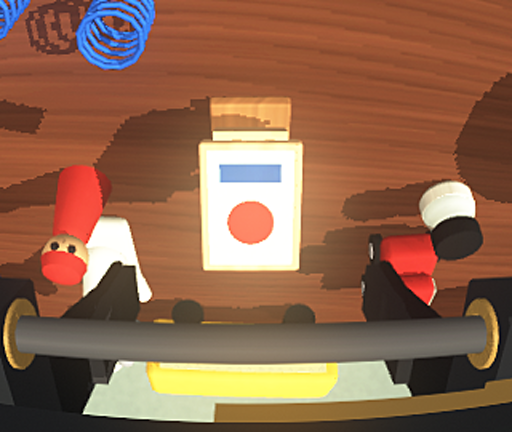

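```bash
python3 - <<'E'
from h import *
s=snap('side');save('fin_s',s['frame'][110:370,100:400],2.2)
E
```

```text
(no output)
```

View pics/fin_s.png

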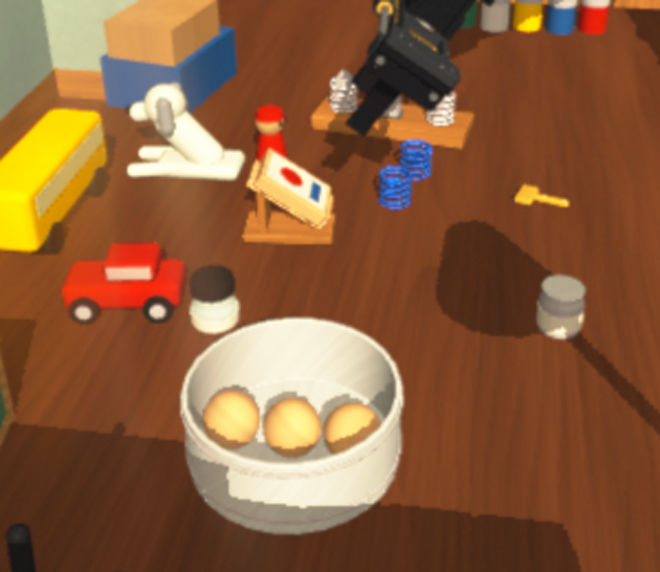

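The side view shows everything in place. The three balls stand in the pail at about (230,417), (292,427) and (352,435). The springs are on the outer posts at (343,90) and (441,107). The picture block is flat on the stand at (295,188), and the bystanders have not moved.

```bash
python3 -c "
from cell import env
print(env.sign_off())"
```

```text
the job is handed in; nothing more can be done
None
```

The job is handed in at about 41 s of the 208 s, verdict not shown: both steel springs are down on their posts, all three balls stand in the pail, and the picture block lies flat against the lip; the first two grasps closed on nothing because the fingers really end about 38 mm short of the reported TCP (seen by two cameras), which I corrected for from then on.

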